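# Rack the keyed balancer hubs and shut the keeper

## Robot

A 6-joint arm with a two-finger parallel gripper is mounted at the origin on a cart in front of the work surface, level with it; the furniture and walls round the work are solid. World frame = base frame: x ahead of the robot, y to its left, z up, the work surface at z = 0. Lengths are in m, angles in degrees, forces in N, time in s.
With the tool pointing down it reaches from about 0.3 to 0.75 m from the base axis. Payload 8.5 kg.
Tool frame: the origin (TCP) lies between the finger pads; the fingertips stand env.finger_overhang ahead of it and the grasp point (between the pads) lies 2 mm behind it (env.finger_overhang is the distance from the TCP to the fingertips, in m); z points along the fingers, y is the line along which they close (so a half turn about z gives the same grasp; the last joint's range is limited). The gripper opens to 85 mm and grips with 20 to 120 N. Pads are 22 mm wide; open, the fingers measure 114 mm over their backs; the gripper's body (76 mm by 85 mm) begins 54 mm behind the grasp point. The pads swing forward as they close: fully open they stand 13 mm farther back than shut.
Start: joints at [60.143, 21.807, 74.336, -0, 83.858, -12.336], TCP at [0.166, 0.524, 0.217] pointing down, gripper open.
Joint ranges: [-178.18, 178.18], [-50.72, 133.34], [12.68, 142.11], [-81.47, 261.47], [9.98, 163.14], [-165.26, 165.26]. Speed limits (degrees/s): [136.94, 136.94, 180, 180, 180, 180].

## Interface

Orientations are given as a 3x3 rotation matrix whose columns are the frame's x, y, z axes.
In Python, from rig import env gives the robot as it stands. The module is installed in compiled form; this text tells all that it offers.
- The arm moves only by the tool jog_arm, never from a script. Its arguments are lists of equal length, an entry for each row: "hand": the finger opening in m, from 0 to 0.0854; "travel": the shift along the world's x, y, z in m, a list of three; "yaw": the turn about the world's z in rad. A call has exactly 5 rows; each row shifts and turns the commanded pose from where the row before left it; what a row does not reach is not made up. A row lasts 1/8 s, in which the tool goes at most 62.5 mm and 10.7 degrees, less where a joint would pass 70% of its speed; a pose out of reach is approached as far as the arm can. A call is refused whole if a number of a shift passes 0.0625 or a number of a turn 0.188, either way. A call with a gripper value outside its range is refused whole. The fingers move at their own pace and stop on an object; "grip_force" is the grip in N (left out, the last holds). Time passes only in rows, so rows that do not move let the fingers close, or fill a call up. It gives the time, the measured TCP pose, the force, the opening and the grip force at its end, in the units of the state.
- env.observe(): the state, without advancing time (a new reading comes with each control period).
- env.get_image(name): name is "scene" or "top" or "wrist"; returns the picture (480x640x3 uint8, red, green, blue); there is no depth.
- env.calibration(name): a dict with "fx", "fy", "cx", "cy" (pixels), "k1" (the pictures are not rectified: a ray, as slopes to the right and down, at radius r is drawn at 1 + k1 r^2 times it, then the intrinsics apply), "position" and "rotation" of the camera in the world; the wrist camera has in their place "hand_eye" (4x4, takes a point from camera to tool coordinates, whose origin is the TCP and whose axes are the flange's). Camera axes: x right, y down, z forward; pixel columns grow to the right and rows downward; lengths in m; the calibration is good to about 2 mm. A picture is of the moment at which its call begins: read the wrist's pose just before it. calibration takes no time and is no camera call.
- env.close_job(): hands the job in; it is judged then, once.
The state is a dict: "time_s": time; "q": joint angles; "qvel": joint speeds; "joint_efforts": joint torques, N m; "position": TCP position; "tool_rot": TCP orientation; "ft_force": force on the tool from outside, world axes, zero at the start; "wrist_torque": the same for the moment, N m; "grip_width": finger opening in m; "gripper_force": force on a finger pad.
Only numpy, scipy, OpenCV 4.12 (cv2) and the standard library are available. Lean on these libraries where they do the work, as an engineer would, in place of code of your own. Each camera call takes 0.05 s, during which the arm holds its last target. There are 200 camera calls.

## Task

Put the wheel-balancer hubs away in their carrier rack for transport: swing the keeper bar fully back, then set each hub that is on the bench upright on the arbor of its own colour, turned so that its keyway lines up with the arbor's key and it drops all the way down onto the rack's base plate. When all of them are down, swing the keeper bar over them again and press it home until it snaps past its detent; leave the mug, wheel nuts, spanner and crayon on the bench where they are.

Things in the scene. Friction and masses are not known exactly. Their poses are not given: they have to be found in the camera images.
- keeper_bar (a joint): Keeper bar: 10 mm steel rod, 300 mm long, on 60 mm arms at both ends, hinged about a level axis along the row of arbors. 0 = shut (rod right above the row, its axis 64 mm above the bench); 1.95 rad = fully back at its stop (rod again 64 mm up, 100 mm behind the row, away from the robot); half-way it is 90 mm up. It stays wherever it is left (friction).
- keeper_grip (a point): Centre of the black rubber sleeve on the rod (14 mm diameter, 34 mm long along the rod), 44 mm from the rack's middle toward +y of the rack, half-way between two arbors. Moves and turns with the bar. The round rod can turn between finger pads: pinch it from above, across the rod. A hub that is not fully down is in the rod's way; a seated hub's top lies 7 mm under the rod (at 52 mm).
- keeper_hinge (a point): Middle of the hinge axis (along y): 50 mm behind the row (+x of the rack), 30 mm above the bench. Axes: x away from the robot across the row, y along the row, z up. A spring-ball detent near shut begins at about 0.25 rad and peaks at 0.10 rad, about 3 N at the rod along its arc to open, 2 N to shut (more if pressed straight down, as the sleeve drags); below that it pulls the bar home to 0. No other lock.
- rack_middle (a point): Middle of the row of arbors, on top of the grey base plate (fixed; 12 mm thick, 47 mm before the row to 71 mm behind it, 312 mm along y). Axes as keeper_hinge. Three arbors 88 mm apart along y; colours' places and key directions vary. Hinge cheeks: 8 mm plates, 52 mm tall, 140 mm either side of the middle, 22 to 68 mm behind the row; the arms run just outside them.
- hub_red_centre (a point): Red balancer hub: upright six-sided block, 40 mm across flats, 43 mm across its blunted corners, 40 mm tall, about 0.22 kg, standing on the bench. Point: on its axis, half-way up (20 mm above its underside). z: its axis, up; x: toward its keyway. Flats face x and every 60 degrees from it. May be absent in a run.
- arbor_red_seat (a point): Foot of the red hub's arbor, on its axis at the top of the base plate (12 mm above the bench); red disc round it, red tip. A fixed upright post, 16 mm diameter, 37 mm tall, its top 6 mm tapering to 9 mm. z up; x: toward its brass key, which is 6 mm wide, reaches 15.5 mm from the axis and goes from the foot to 15 mm up.
- hub_blue_centre (a point): Blue balancer hub, same shape and axes as the red one; point on its axis half-way up, x toward its keyway. A 20 mm bore goes right through each hub; the keyway is a slot in the bore's wall on the x side, 10 mm wide, out to 16.5 mm from the axis, through the whole height; a small white mark on the top shows that side. May be absent.
- arbor_blue_seat (a point): Foot of the blue hub's arbor (blue disc and tip), same shape and axes as the red one's. A hub put on with the key out of line rests on top of the key, its underside 15 mm above the plate (let go there, it leans a little); turned to within about 0.15 rad of line (hub's x along arbor's x) it drops the 15 mm onto the plate, its centre then 20 mm above this point.
- hub_yellow_centre (a point): Yellow balancer hub, same shape, size and axes as the red and the blue; point on its axis half-way up, x toward its keyway. May be absent. Hubs stand to the left or right of the rack, clear of it; beyond those on the right is the fixed blue bench vice, up to 160 mm tall (x 0.31 to 0.57, y below -0.41): keep the gripper's body off it.
- arbor_yellow_seat (a point): Foot of the yellow hub's arbor (yellow disc and tip), same shape and axes as the red one's: x toward its key, at the top of the base plate.
- mug: White mug standing on the bench, 79 mm diameter, 89 mm tall, a bystander (origin: centre of its underside, handle included); leave it where it is.
- nut_bright: Bright wheel nut, 24 mm wide, 28 mm tall, a bystander on the near strip of the bench (origin: centre of its underside); leave it where it is.
- nut_dull: Dull grey wheel nut, 24 mm wide, 26 mm tall, a bystander on the near strip of the bench (origin: centre of its underside); leave it where it is.
- spanner: Dull 172 mm spanner lying flat, 9 mm thick, along its y, a bystander on the near strip (origin: centre of its underside); leave it where it is.
- crayon: Yellow crayon, 85 mm long along its y, 16 mm wide, lying on the bench, a bystander (origin: centre of its underside); leave it where it is.
Things that resemble listed ones, but are neither listed nor needed, are in the scene too. What is shaped like the part that bears hub_red_centre but green or purple is not meant. Leave any turquoise look-alike of the part that bears hub_yellow_centre alone.

How it is judged:
By the outcome, as a careful person would: the job done as asked, in the order asked, and still so for the second after the job is handed in, with the robot touching nothing.
Of hub_red, hub_blue, hub_yellow only 2 to 3 are there at a start; the rules pass over those that are not, and their reading is None.
At some moment in a run one of hub_red, hub_blue, hub_yellow may be knocked a few centimetres aside while the robot is not near it.
Once in a run the grip may slacken for a moment while it holds something.
It also fails if it takes over 210 s, if anything falls off the work surface, if the arm or the gripper's body presses on something with over 40 N, if the wrist force passes 120 N, or if a joint passes its speed limit or range.

## Working session

There is one attempt and no reset: what is moved stays moved. The work goes in short steps, Python scripts to look and compute and a tool call to move; the robot and the scene stay as the last step left them, time stands still between calls to the robot, and variables do not carry over. Pictures are saved under pics/ and viewed, at most 14 in all, crops included, and the job is handed in when it is done.

Besides the shell and the picture viewer there is one more tool, called after "Request:" by a JSON object that holds its "op" and its "data", one argument or row to a line. jog_arm: Moves the arm, as the interface text tells. Its arguments: {"type":"object","properties":{"hand":{"type":"array"},"travel":{"type":"array"},"yaw":{"type":"array"},"grip_force":{"type":"number"}},"required":["hand","travel","yaw"]}

```bash
ls; mkdir -p pics; python3 - <<'E'
from rig import env
import cv2,numpy as np
s=env.observe(); print(s['time_s'],s['position'],s['tool_rot'],s['grip_width'],env.finger_overhang)
for n in ['top','scene']:
    im=env.get_image(n); cv2.imwrite(f'pics/{n}0.png',im[...,::-1]); c=env.calibration(n); print(n,c)
print(env.calibration('wrist'))
E
```

```text
pics
0.0 [0.16541097 0.52421018 0.216811  ] [[-9.53596782e-01  3.01085748e-01 -7.41812843e-04]
 [ 3.01086480e-01  9.53596018e-01 -1.25115681e-03]
 [ 3.30684288e-04 -1.41644893e-03 -9.99998942e-01]] 0.08583762243504135 0.017
top {'fx': 465.19056816854606, 'fy': 465.19056816854606, 'cx': 310.8916529601888, 'cy': 236.14784150267133, 'k1': 0.03928133759347095, 'position': array([0.26788621, 0.05811038, 1.23662058]), 'rotation': array([[-3.61374061e-03, -9.76454716e-01,  2.15692209e-01],
       [-9.99993245e-01,  3.67336694e-03, -1.24435318e-04],
       [-6.70811176e-04, -2.15691201e-01, -9.76461395e-01]])}
scene {'fx': 620.872653528011, 'fy': 620.872653528011, 'cx': 328.5331366191084, 'cy': 234.27684495762685, 'k1': 0.05261550633814492, 'position': array([-0.22823379,  1.00356212,  0.71273925]), 'rotation': array([[-0.81119977, -0.25521948,  0.52613491],
       [-0.58449181,  0.38158174, -0.7160759 ],
       [-0.01800695, -0.88840215, -0.45871272]])}
{'fx': 347.2340073011167, 'fy': 347.2340073011167, 'cx': 313.23504535459006, 'cy': 233.4038374958586, 'k1': -0.04116227496321232, 'hand_eye': array([[ 4.45011314e-06, -9.57182834e-01, -2.89484063e-01,
         7.46646109e-02],
       [ 9.99999996e-01, -2.20358877e-05,  8.82345175e-05,
         6.94991243e-04],
       [-9.08356038e-05, -2.89484062e-01,  9.57182830e-01,
        -1.57551012e-01],
       [ 0.00000000e+00,  0.00000000e+00,  0.00000000e+00,
         1.00000000e+00]])}
```

View pics/top0.png

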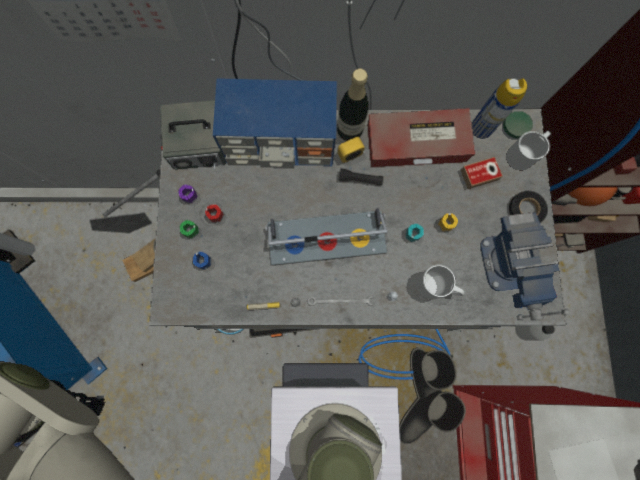

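View pics/scene0.png

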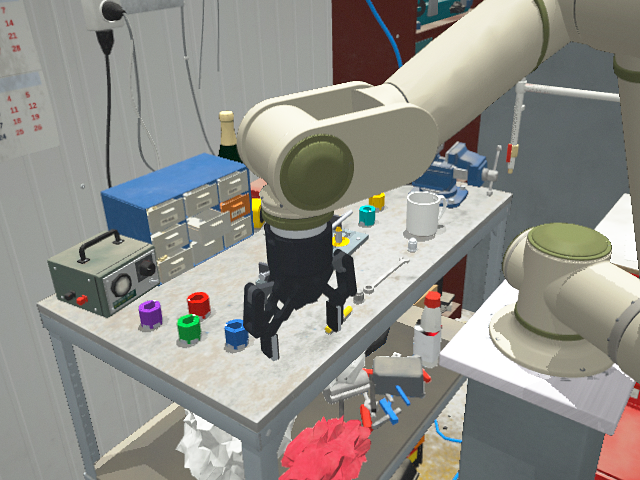

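The top view shows blue, red and yellow hubs at about (201,261), (213,213) and (450,221). The arbors in the rack are blue (295,243), red (327,241) and yellow (360,237), and the bar's sleeve is at about (311,239). Green, purple and turquoise are look-alikes. The scene view shows the same layout partly hidden by the arm.

```bash
cat > h.py <<'E'
from rig import env
import cv2,numpy as np
def grab(n,save=None):
    s=env.observe(); im=env.get_image(n)
    c=env.calibration(n)
    if n=='wrist':
        R=np.array(s['tool_rot']); H=c['hand_eye']
        c['rotation']=R@H[:3,:3]; c['position']=np.array(s['position'])+R@H[:3,3]
    if save: cv2.imwrite(f'pics/{save}.png',im[...,::-1])
    return im,c
def ray(c,p):
    K=np.array([[c['fx'],0,c['cx']],[0,c['fy'],c['cy']],[0,0,1]])
    d=(np.array(p,float)-[c['cx'],c['cy']])/[c['fx'],c['fy']]
    u=d.copy()
    for _ in range(20): u=d/(1+c['k1']*(u@u))
    return c['rotation']@np.array([u[0],u[1],1.])
def plane(c,p,z):
    r=ray(c,p); t=(z-c['position'][2])/r[2]; return c['position']+t*r
def proj(c,P):
    q=c['rotation'].T@(np.array(P)-c['position']); u=q[:2]/q[2]; u=u*(1+c['k1']*(u@u))
    return u*[c['fx'],c['fy']]+[c['cx'],c['cy']]
def tri(c1,p1,c2,p2):
    a=ray(c1,p1);a/=np.linalg.norm(a);b=ray(c2,p2);b/=np.linalg.norm(b)
    t=np.linalg.lstsq(np.stack([a,-b],1),c2['position']-c1['position'],rcond=None)[0]
    A=c1['position']+t[0]*a;B=c2['position']+t[1]*b
    return (A+B)/2,np.linalg.norm(A-B)
HUE=dict(red=[(0,6),(172,180)],blue=[(103,120)],yellow=[(20,30)])
def mask(im,col,s=120,v=40):
    hsv=cv2.cvtColor(im,cv2.COLOR_RGB2HSV); m=0
    for a,b in HUE[col]: m=m|cv2.inRange(hsv,(a,s,v),(b,255,255))
    return m
def blobs(m,lo,hi=1e9):
    n,l,st,ce=cv2.connectedComponentsWithStats(m)
    return [(st[i][4],ce[i].round(1),st[i][:4],(l==i)) for i in range(1,n) if lo<st[i][4]<hi]
E
python3 - <<'E'
from h import *
im,c=grab('top')
for col in HUE:
    for a,p,bb,_ in blobs(mask(im,col),40,700):
        if 150<p[0]<480 and 190<p[1]<290: print(col,a,p,bb,plane(c,p,.03).round(3),plane(c,p,.012).round(3))
for p in [(270,241),(381,233),(311,239)]: print(p,[plane(c,p,z).round(3) for z in(.064,.09)])
for p in [(272,263),(386,254),(265,222),(384,209)]: print(p,plane(c,p,.012).round(3))
cv2.imwrite('pics/t0.png',cv2.resize(im[195:280,255:400,::-1],None,fx=5,fy=5,interpolation=2))
E
```

```text
red 191 [213.8 212.7] [205 205  18  16] [0.6   0.318 0.03 ] [0.605 0.322 0.012]
red 149 [327.2 244.1] [318 239  19  12] [0.513 0.015 0.03 ] [0.516 0.014 0.012]
blue 131 [294.6 247.9] [286 242  18  12] [0.503 0.101 0.03 ] [0.506 0.102 0.012]
blue 161 [200.9 260.1] [193 252  17  16] [0.471 0.346 0.03 ] [0.474 0.351 0.012]
yellow 223 [448.2 221.8] [439 214  19  17] [ 0.572 -0.308  0.03 ] [ 0.577 -0.314  0.012]
yellow 156 [359.9 240.8] [350 235  19  12] [ 0.521 -0.072  0.03 ] [ 0.525 -0.074  0.012]
(270, 241) [array([0.515, 0.163, 0.064]), array([0.509, 0.161, 0.09 ])]
(381, 233) [array([ 0.535, -0.123,  0.064]), array([ 0.529, -0.119,  0.09 ])]
(311, 239) [array([0.519, 0.058, 0.064]), array([0.514, 0.058, 0.09 ])]
(272, 263) [0.466 0.162 0.012]
(386, 254) [ 0.489 -0.142  0.012]
(265, 222) [0.578 0.182 0.012]
(384, 209) [ 0.613 -0.142  0.012]
```

View pics/t0.png

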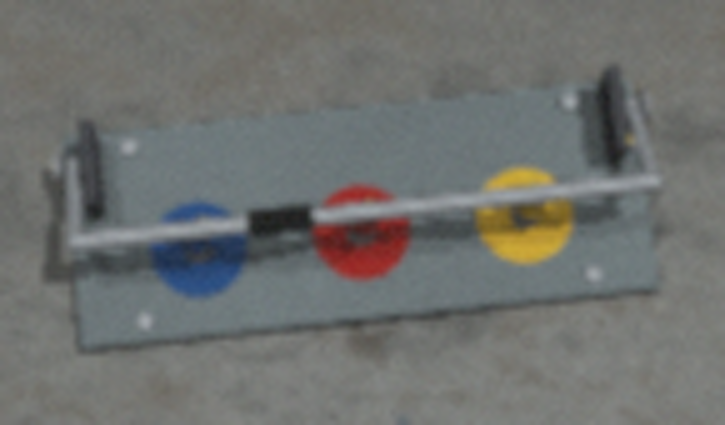

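The bar is shut or nearly shut over the row, and the rack is yawed by about +0.09 rad. I'm moving above the sleeve with the fingers set to close across the rod.

Request:
{"op": "jog_arm", "data": {
  "hand": [0.085,0.085,0.085,0.085,0.085],
  "travel": [
    [0.036,-0.046,0],
    [0.036,-0.046,0],
    [0.036,-0.046,0],
    [0.036,-0.046,0],
    [0.036,-0.046,0]
  ],
  "yaw": [-0.118,-0.118,-0.118,-0.118,-0.118]
}}

```text
time_s: 0.78
position: [0.3464, 0.2928, 0.2174]
tool_rot: [[-0.622, 0.783, 0.0], [0.783, 0.622, 0.0], [0.0, 0.0, -1.0]]
ft_force: [0.2, 0.6, -0.8]
grip_width: 0.085
gripper_force: 0.0
```

Request:
{"op": "jog_arm", "data": {
  "hand": [0.04,0.04,0.04,0.04,0.04],
  "travel": [
    [0.036,-0.046,0],
    [0.036,-0.046,0],
    [0.036,-0.046,0],
    [0.036,-0.046,0],
    [0.036,-0.046,0]
  ],
  "yaw": [-0.118,-0.118,-0.118,-0.118,-0.118]
}}

```text
time_s: 1.4
position: [0.5265, 0.0627, 0.2173]
tool_rot: [[-0.081, 0.997, -0.0], [0.997, 0.081, 0.0], [0.0, -0.0, -1.0]]
ft_force: [0.6, 0.9, 0.1]
grip_width: 0.0401
gripper_force: 0.0
```

Request:
{"op": "jog_arm", "data": {
  "hand": [0.04,0.04,0.04,0.04,0.04],
  "travel": [
    [0,-0.005,0],
    [0,0,0],
    [0,0,0],
    [0,0,0],
    [0,0,0]
  ],
  "yaw": [0,0,0,0,0]
}}

```text
time_s: 2.02
position: [0.5253, 0.0601, 0.2176]
tool_rot: [[-0.086, 0.996, 0.0], [0.996, 0.086, -0.0], [-0.0, 0.0, -1.0]]
ft_force: [0.1, 0.3, -0.2]
grip_width: 0.0398
gripper_force: 0.0
```

```bash
python3 - <<'E'
from h import *
s=env.observe(); print(s['time_s'],s['position'],s['tool_rot'][:2],s['grip_width'],s['q'])
im,c=grab('wrist','w0')
np.save('c0.npy',np.hstack([c['rotation'],c['position'][:,None]]))
for P in [(.519,.058,.064),(.511,.102,.012),(.519,.015,.012),(.527,-.073,.012)]: print(proj(c,P))
E
```

```text
2.025 [0.52532151 0.06008423 0.2176044 ] [[-8.60148565e-02  9.96293833e-01  2.06516684e-04]
 [ 9.96293854e-01  8.60148619e-02 -1.73363728e-05]] 0.039802305124902196 [-6.31492758e+00  1.96564143e+01  7.76705592e+01  3.16820541e-04
  8.26611565e+01 -1.12493538e+01]
[306.74347065 214.94530634]
[303.31580944 160.8768029 ]
[304.39710918 241.56139344]
[305.30917275 312.94077838]
```

View pics/w0.png

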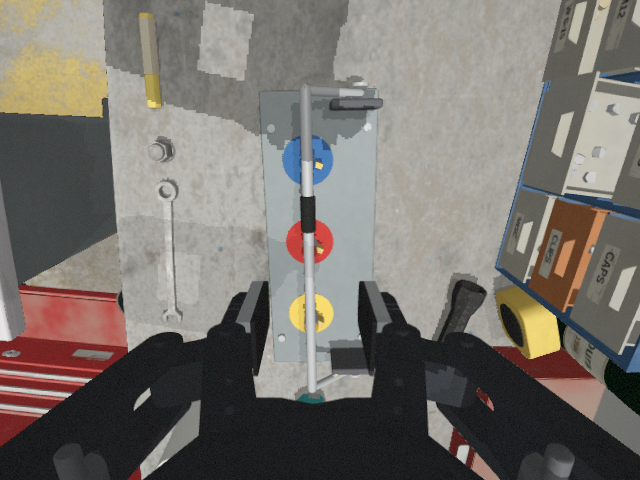

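The wrist view shows the rod straight above the discs, with the sleeve at about (308,215) and brass keys to the lower right of the arbors. I'm going halfway down for a second view.

Request:
{"op": "jog_arm", "data": {
  "hand": [0.04,0.04,0.04,0.04,0.04],
  "travel": [
    [-0.002,0,-0.04],
    [-0.002,0,-0.04],
    [0,0,0],
    [0,0,0],
    [0,0,0]
  ],
  "yaw": [0.002,0,0,0,0]
}}

```text
time_s: 2.7
position: [0.5224, 0.0594, 0.139]
tool_rot: [[-0.087, 0.996, 0.003], [0.996, 0.087, -0.0], [-0.001, 0.003, -1.0]]
ft_force: [-0.9, 0.2, 0.0]
grip_width: 0.0399
gripper_force: 0.0
```

```bash
python3 - <<'E'
from h import *
im,c=grab('wrist','w1')
im0=cv2.imread('pics/w0.png')[...,::-1]; M=np.load('c0.npy'); c0=dict(c,rotation=M[:,:3],position=M[:,3])
def sl(im,u,v):
    w=30; g=im[v-w:v+w,u-20:u+20].max(2); m=(g<50).astype(np.uint8)
    b=max(blobs(m,30),key=lambda b:b[0]); return b[1]+[u-20,v-w],b[0],b[2]
a=sl(im0,308,215); e=proj(c,(.52,.058,.064)); b=sl(im,*e.round().astype(int)); print(a,e,b)
print(tri(c0,a[0],c,b[0]),plane(c,b[0],.064),c['position'])
s=env.observe();print(s['position'])
E
```

```text
(array([307.4, 213.5]), np.int32(383), array([13, 11, 14, 36], dtype=int32)) [310.10040195 240.9915337 ] (array([309.4, 240.1]), np.int32(730), array([10,  5, 20, 48], dtype=int32))
(array([0.51935846, 0.06162817, 0.07326327]), np.float64(0.00018936493303253426)) [0.51945321 0.0586153  0.064     ] [0.51474493 0.13377024 0.29655319]
[0.52226683 0.059429   0.13881528]
```

Measured sleeve: about (0.519, 0.059–0.062), height 0.064–0.073. This is consistent with shut. The height baseline is weak and the grip tolerates it. I'm descending and pinching.

Request:
{"op": "jog_arm", "data": {
  "hand": [0.04,0.04,0.04,0.04,0.04],
  "travel": [
    [-0.003,0,-0.025],
    [0,0,-0.025],
    [0,0,-0.025],
    [0,0,0],
    [0,0,0]
  ],
  "yaw": [0,0,0,0,0]
}}

```text
time_s: 3.38
position: [0.5193, 0.0594, 0.0637]
tool_rot: [[-0.087, 0.996, 0.002], [0.996, 0.087, -0.0], [-0.0, 0.002, -1.0]]
ft_force: [-0.4, -0.6, -0.9]
grip_width: 0.04
gripper_force: 0.0
```

Request:
{"op": "jog_arm", "data": {
  "hand": [0.005,0.005,0.005,0.005,0.005],
  "travel": [
    [0,0,0],
    [0,0,0],
    [0,0,0],
    [0,0,0],
    [0,0,0]
  ],
  "yaw": [0,0,0,0,0],
  "grip_force": 25
}}

```text
time_s: 4.0
position: [0.5186, 0.0595, 0.0624]
tool_rot: [[-0.087, 0.996, -0.0], [0.996, 0.087, 0.0], [0.0, -0.0, -1.0]]
ft_force: [0.2, 0.1, 0.4]
grip_width: 0.0052
gripper_force: 0.0
```

```bash
python3 - <<'E'
from h import *
im,c=grab('wrist','w2'); s=env.observe(); print(s['position'],s['grip_width'],s['gripper_force'],s['ft_force'])
print(proj(c,np.array(s['position'])))
E
```

```text
[0.5185693  0.05946449 0.06242164] 0.004595817749589895 0.0 [-0.69819472  0.14370559  0.75816834]
[314.49522495 285.58572587]
```

View pics/w2.png

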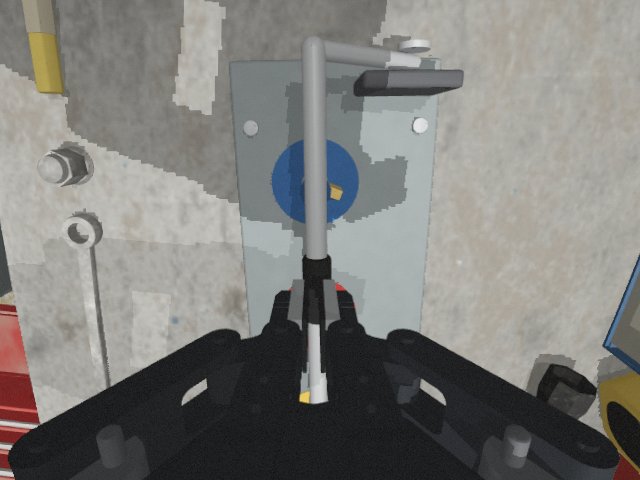

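```bash
python3 - <<'E'
import cv2
im=cv2.imread('pics/w2.png')[230:430,220:420]; cv2.imwrite('pics/w2c.png',cv2.resize(cv2.convertScaleAbs(im,alpha=1.6,beta=25),None,fx=3,fy=3,interpolation=2))
E
```

```text
(no output)
```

View pics/w2c.png

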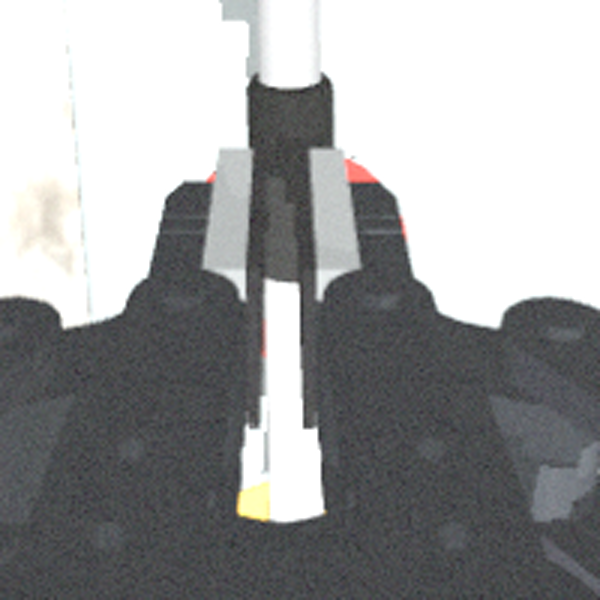

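The sleeve sits between the pads, but the reported width is only 5 mm, so I'm testing with the first part of the opening arc.

Request:
{"op": "jog_arm", "data": {
  "hand": [0.005,0.005,0.005,0.005,0.005],
  "travel": [
    [0.004,0,0.0045],
    [0.004,0,0.0045],
    [0.009,0.001,0.0075],
    [0,0,0],
    [0,0,0]
  ],
  "yaw": [0,0,0,0,0],
  "grip_force": 40
}}

```text
time_s: 4.68
position: [0.5354, 0.0605, 0.0788]
tool_rot: [[-0.087, 0.996, -0.0], [0.996, 0.087, 0.0], [0.0, -0.0, -1.0]]
ft_force: [-0.4, 0.2, 1.4]
grip_width: 0.0049
gripper_force: 0.0
```

```bash
python3 - <<'E'
from h import *
im,c=grab('wrist','w3'); s=env.observe(); print(s['position'],s['grip_width'],s['gripper_force'],s['ft_force'])
a=cv2.imread('pics/w2.png')[30:430,200:460];b=im[30:430,200:460,::-1]
t,ct=grab('top'); t=cv2.resize(t[205:265,265:325,::-1],(400,400))
cv2.imwrite('pics/w3c.png',cv2.resize(cv2.convertScaleAbs(np.hstack([b,t]),alpha=1.3,beta=15),None,fx=1.2,fy=1.2))
E
```

```text
[0.53529429 0.06051394 0.07871867] 0.005100604624934676 0.0 [ 0.31366586 -0.24730223 -0.88219325]
```

View pics/w3c.png

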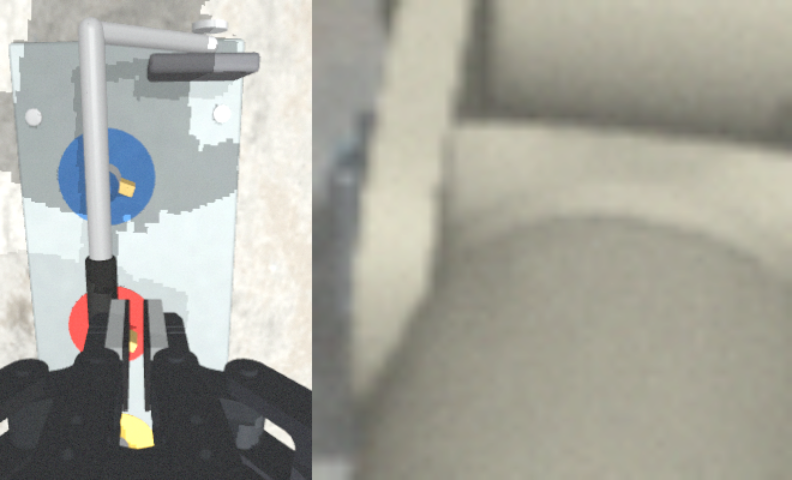

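The hand slid off without moving the bar, so the pads closed above the sleeve and the tips reach less far than I assumed. I'm checking the wrist camera's height against the known 88 mm arbor spacing, and locating the tips in the picture.

```bash
python3 - <<'E'
from h import *
c=env.calibration('wrist'); M=np.load('c0.npy'); c0=dict(c,rotation=M[:,:3],position=M[:,3])
im0=cv2.imread('pics/w0.png')[...,::-1].copy()
def disc(im,col):
    b=max([b for b in blobs(mask(im,col),300) if True and 250<b[1][0]<380 and 90<b[1][1]<345],key=lambda b:b[0])
    pts=cv2.findNonZero(b[3].astype(np.uint8)); h=cv2.convexHull(pts); return cv2.fitEllipse(h)
P=[plane(c0,disc(im0,k)[0],.012) for k in('blue','red','yellow')]
print([p.round(4) for p in P],np.linalg.norm(P[0]-P[1]),np.linalg.norm(P[1]-P[2]),[disc(im0,k)[1] for k in('blue','red','yellow')])
print(env.calibration('wrist')['hand_eye'][:3,3])
s=env.observe(); R=s['tool_rot'];T=s['position']
im3=cv2.imread('pics/w3.png')[...,::-1];H=c['hand_eye'];c3=dict(c,rotation=R@H[:3,:3],position=T+R@H[:3,3])
b=disc(im3,'blue');a=disc(im0,'blue');print(tri(c0,a[0],c3,b[0]),plane(c3,b[0],.012))
for off in(-.02,0,.017): print(off,proj(c3,T+R@[0.011,.0025,off]),proj(c3,T+R@[.011,.02,off]))
E
```

```text
[array([0.5253, 0.1037, 0.012 ]), array([0.5366, 0.0166, 0.012 ]), array([ 0.5455, -0.071 ,  0.012 ])] 0.08780131411518105 0.08809066872367477 [(28.205459594726562, 45.92543411254883), (22.33039665222168, 42.2567024230957), (20.514230728149414, 38.40049743652344)]
[ 0.07464206 -0.00073049 -0.15754984]
(array([0.524066  , 0.10559124, 0.0230818 ]), np.float64(0.002823099695782386)) [0.52276248 0.10508596 0.012     ]
-0.02 [320.49529606 282.35024555] [360.91193849 282.30203535]
0 [319.65021729 264.97677104] [355.51852865 264.9492912 ]
0.017 [319.06788781 253.01709789] [351.80033497 253.00019889]
```

The camera height is right (spacing 88 mm at z 0.012). The fingertips show about 17 mm behind the TCP in the picture, so I need to go about 30 mm lower. That is safe either way, since the plate top is at 12 mm.

Request:
{"op": "jog_arm", "data": {
  "hand": [0.04,0.04,0.04,0.04,0.04],
  "travel": [
    [-0.008,-0.0005,0.002],
    [-0.008,-0.0005,0],
    [0,0,0],
    [0,0,0],
    [0,0,-0.015]
  ],
  "yaw": [0,0,0,0,0]
}}

```text
time_s: 5.4
position: [0.5204, 0.0594, 0.0665]
tool_rot: [[-0.087, 0.996, 0.003], [0.996, 0.087, -0.0], [-0.0, 0.002, -1.0]]
ft_force: [-0.1, 0.1, -0.8]
grip_width: 0.04
gripper_force: 0.0
```

Request:
{"op": "jog_arm", "data": {
  "hand": [0.04,0.04,0.04,0.04,0.04],
  "travel": [
    [0,0,-0.01],
    [0,0,-0.01],
    [0,0,-0.005],
    [0,0,-0.004],
    [0,0,0]
  ],
  "yaw": [0,0,0,0,0]
}}

```text
time_s: 6.02
position: [0.5196, 0.0594, 0.0368]
tool_rot: [[-0.087, 0.996, -0.0], [0.996, 0.087, -0.0], [-0.0, -0.0, -1.0]]
ft_force: [0.7, 0.9, 0.8]
grip_width: 0.0401
gripper_force: 0.0
```

Request:
{"op": "jog_arm", "data": {
  "hand": [0.005,0.005,0.005,0.005,0.005],
  "travel": [
    [0,0,0],
    [0,0,0],
    [0,0,0],
    [0,0,0],
    [0,0,0]
  ],
  "yaw": [0,0,0,0,0],
  "grip_force": 25
}}

```text
time_s: 6.65
position: [0.5202, 0.0595, 0.0373]
tool_rot: [[-0.087, 0.996, 0.002], [0.996, 0.087, -0.0], [-0.0, 0.002, -1.0]]
ft_force: [3.9, 1.4, 2.7]
grip_width: 0.0125
gripper_force: 24.8
```

The sleeve is gripped (12.5 mm, 25 N). I'm swinging the bar back along its arc.

Request:
{"op": "jog_arm", "data": {
  "hand": [0.005,0.005,0.005,0.005,0.005],
  "travel": [
    [0.0075,0.0007,0.0091],
    [0.0091,0.0008,0.0074],
    [0.0105,0.0009,0.0055],
    [0.0113,0.001,0.0034],
    [0.0116,0.001,0.0011]
  ],
  "yaw": [0,0,0,0,0]
}}

```text
time_s: 7.28
position: [0.5685, 0.0643, 0.0643]
tool_rot: [[-0.087, 0.996, -0.004], [0.996, 0.087, 0.0], [0.001, -0.004, -1.0]]
ft_force: [-5.9, 1.2, 6.1]
grip_width: 0.0128
gripper_force: 25.9
```

Request:
{"op": "jog_arm", "data": {
  "hand": [0.005,0.005,0.005,0.005,0.005],
  "travel": [
    [0.0117,0.001,-0.0011],
    [0.0112,0.001,-0.0034],
    [0.0105,0.0009,-0.0055],
    [0.0091,0.0008,-0.0074],
    [0.0075,0.0007,-0.0091]
  ],
  "yaw": [0,0,0,0,0]
}}

```text
time_s: 7.9
position: [0.62, 0.0684, 0.0363]
tool_rot: [[-0.087, 0.996, -0.0], [0.996, 0.087, 0.0], [0.0, -0.0, -1.0]]
ft_force: [-3.5, 2.9, 6.7]
grip_width: 0.0128
gripper_force: 27.0
```

Request:
{"op": "jog_arm", "data": {
  "hand": [0.005,0.005,0.005,0.005,0.005],
  "travel": [
    [0.0015,0,-0.002],
    [0,0,0],
    [0,0,0],
    [0,0,0],
    [0,0,0]
  ],
  "yaw": [0,0,0,0,0]
}}

```text
time_s: 8.52
position: [0.6201, 0.0683, 0.0354]
tool_rot: [[-0.087, 0.996, -0.002], [0.996, 0.087, -0.0], [-0.0, -0.002, -1.0]]
ft_force: [-11.4, 0.8, 15.1]
grip_width: 0.0131
gripper_force: 27.9
```

The bar is at its stop. I'm releasing it, rising and looking at the rack.

Request:
{"op": "jog_arm", "data": {
  "hand": [0.04,0.04,0.04,0.04,0.04],
  "travel": [
    [-0.001,0,0.001],
    [0,0,0],
    [0,0,0.04],
    [0,0,0.05],
    [-0.02,-0.005,0.05]
  ],
  "yaw": [0,0,0,0,0]
}}

```text
time_s: 9.15
position: [0.6009, 0.063, 0.1769]
tool_rot: [[-0.087, 0.996, 0.001], [0.996, 0.087, -0.0], [-0.0, 0.001, -1.0]]
ft_force: [0.2, -0.4, 0.1]
grip_width: 0.0399
gripper_force: 0.0
```

Request:
{"op": "jog_arm", "data": {
  "hand": [0.085,0.085,0.085,0.085,0.085],
  "travel": [
    [-0.04,-0.02,0],
    [-0.04,-0.02,0],
    [0,-0.01,0],
    [0,0,0],
    [0,0,0]
  ],
  "yaw": [0,0,0,0,0]
}}

```text
time_s: 9.78
position: [0.5211, 0.0134, 0.1757]
tool_rot: [[-0.087, 0.996, 0.0], [0.996, 0.087, 0.0], [0.0, 0.0, -1.0]]
ft_force: [-0.4, -0.1, 0.8]
grip_width: 0.0852
gripper_force: 0.0
```

```bash
python3 - <<'E'
from h import *
im,c=grab('wrist','w4'); s=env.observe(); print(s['position'],s['time_s'])
np.savez('v4.npz',R=c['rotation'],p=c['position'])
for k in HUE:
  for b in blobs(mask(im,k),200): print(k,b[:3],plane(c,b[1],.012).round(4))
E
```

```text
[0.52091163 0.01357724 0.17561037] 9.825
red (np.int32(2106), array([316.9, 208.3]), array([290, 182,  55,  54], dtype=int32)) [0.5239 0.0162 0.012 ]
red (np.int32(5491), array([ 49.7, 326.5]), array([  0, 278, 112,  92], dtype=int32)) [ 0.2472 -0.1386  0.012 ]
red (np.int32(3164), array([568.2, 350.1]), array([497, 333, 143,  37], dtype=int32)) [ 0.8167 -0.1193  0.012 ]
red (np.int32(359), array([ 15.8, 377.9]), array([  0, 371,  37,  15], dtype=int32)) [ 0.1948 -0.2127  0.012 ]
red (np.int32(661), array([500.2, 446.8]), array([489, 423,  27,  57], dtype=int32)) [ 0.7758 -0.2623  0.012 ]
red (np.int32(1547), array([107. , 458.2]), array([ 81, 426,  45,  54], dtype=int32)) [ 0.2907 -0.3243  0.012 ]
blue (np.int32(2717), array([315.3, 109.7]), array([287,  80,  59,  61], dtype=int32)) [0.5145 0.1042 0.012 ]
blue (np.int32(317), array([603.9, 146.4]), array([565, 141,  75,  12], dtype=int32)) [0.784  0.0986 0.012 ]
blue (np.int32(814), array([594.3, 271.3]), array([531, 240, 109,  61], dtype=int32)) [ 0.8149 -0.0244  0.012 ]
yellow (np.int32(681), array([134.4,  27.7]), array([125,   7,  20,  43], dtype=int32)) [0.3575 0.1576 0.012 ]
yellow (np.int32(3958), array([574.7, 301. ]), array([530, 260,  79,  86], dtype=int32)) [ 0.8044 -0.0592  0.012 ]
yellow (np.int32(1559), array([318.1, 292.5]), array([294, 271,  50,  45], dtype=int32)) [ 0.533  -0.0711  0.012 ]
```

View pics/w4.png

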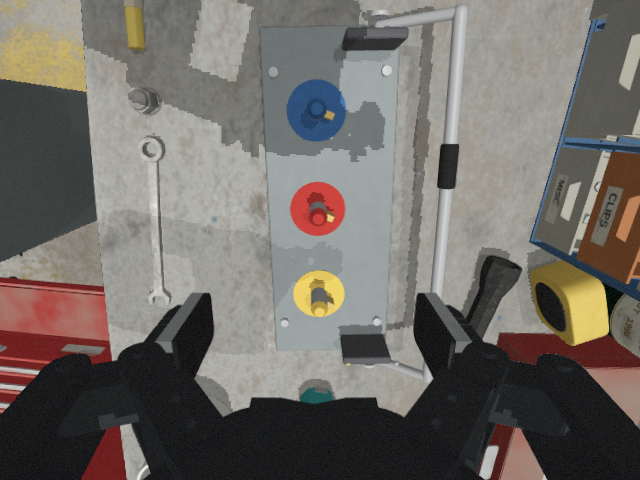

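The bar is fully back. The discs are at about blue (316,110), red (317,209) and yellow (319,293), with brass keys toward the lower right on blue and red. I'm measuring the axes and key directions.

```bash
python3 - <<'E'
from h import *
v=np.load('v4.npz'); c=dict(env.calibration('wrist'),rotation=v['R'],position=v['p'])
im=cv2.imread('pics/w4.png')[...,::-1].copy()
hsv=cv2.cvtColor(im,cv2.COLOR_RGB2HSV)
C={}
for k,(u,w) in dict(blue=(315,109),red=(317,208),yellow=(318,292)).items():
    b=[b for b in blobs(mask(im,k,s=100),500) if abs(b[1]-[u,w]).max()<8][0]
    h=cv2.convexHull(cv2.findNonZero(b[3].astype(np.uint8)))
    P=np.array([plane(c,p[0],.012)[:2] for p in h],np.float32)
    (x,y),r=cv2.minEnclosingCircle(P); C[k]=np.array([x,y]); print(k,x,y,r)
for k in('blue','red'):
    x,y=C[k]; p=proj(c,(x,y,.027)).round().astype(int)
    m=cv2.inRange(hsv,(12,70,80),(30,255,255)); m2=np.zeros_like(m); m2[p[1]-30:p[1]+30,p[0]-30:p[0]+30]=m[p[1]-30:p[1]+30,p[0]-30:p[0]+30]
    for b in blobs(m2,8):
        d=plane(c,b[1],.024)[:2]-C[k]; print(k,b[:3],d,np.hypot(*d),np.arctan2(d[1],d[0]))
d=C['yellow']-C['blue'];print(np.hypot(*d),np.arctan2(-d[0],-d[1])*1, np.arctan2(d[0],-d[1]))
cv2.imwrite('pics/w4c.png',np.hstack([cv2.resize(im[w-40:w+40,277:357,::-1],None,fx=3.3,fy=3.3,interpolation=2) for w in(110,209,293)]))
E
```

```text
blue 0.5151193141937256 0.10346749424934387 0.025963976979255676
red 0.5241331458091736 0.015518475323915482 0.026122091338038445
yellow 0.5332896709442139 -0.07248587906360626 0.026335783302783966
blue (np.int32(63), array([329. , 115.1]), array([324, 111,  11,   9], dtype=int32)) [ 0.01130919 -0.0032445 ] 0.01176539806365146 -0.279387166092576
red (np.int32(66), array([329.8, 216.3]), array([327, 211,   8,  11], dtype=int32)) [ 0.01180172 -0.00312347] 0.012208054695569246 -0.25872981806594764
0.17688909362831393 -0.10290325951631357 0.10290325951631357
```

View pics/w4c.png

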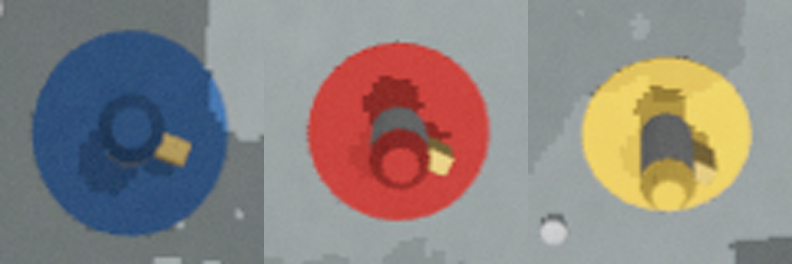

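All three keys point to +x and slightly −y. I'm getting closer looks from above red and yellow for angle accuracy.

Request:
{"op": "jog_arm", "data": {
  "hand": [0.085,0.085,0.085,0.085,0.085],
  "travel": [
    [0.005,-0.036,-0.028],
    [0.005,-0.036,-0.028],
    [0,0,0],
    [0,0,0],
    [0,0,0]
  ],
  "yaw": [0,0,0,0,0]
}}

```text
time_s: 10.45
position: [0.5305, -0.0578, 0.1207]
tool_rot: [[-0.088, 0.996, 0.001], [0.996, 0.088, -0.0], [-0.0, 0.001, -1.0]]
ft_force: [-0.4, 0.9, 1.0]
grip_width: 0.0849
gripper_force: 0.0
```

```bash
cat > key.py <<'E'
from h import *
import sys
k=sys.argv[1]; g=np.array(eval(sys.argv[2]))
im,c=grab('wrist','key_'+k); np.savez(f'key_{k}.npz',R=c['rotation'],p=c['position'])
p=proj(c,(*g,.02)).round().astype(int); print(p,env.observe()['position'])
cv2.imwrite(f'pics/kc_{k}.png',cv2.resize(im[max(p[1]-60,0):p[1]+60,p[0]-60:p[0]+60,::-1],None,fx=4,fy=4,interpolation=2))
b=min(blobs(mask(im,k,s=100),300),key=lambda b:abs(b[1]-p).max())
h=cv2.convexHull(cv2.findNonZero(b[3].astype(np.uint8)))
P=np.array([plane(c,q[0],.012)[:2] for q in h],np.float32)
(x,y),r=cv2.minEnclosingCircle(P); C=np.array([x,y]); print(k,C,r,'hub2',plane(c,b[1],.012))
hsv=cv2.cvtColor(im,cv2.COLOR_RGB2HSV)
m=cv2.inRange(hsv,(12,60,80),(30,255 if k!='yellow' else 150,255)); 
yy,xx=np.mgrid[:480,:640]; q=proj(c,(x,y,.027)); m[np.hypot(xx-q[0],yy-q[1])>35]=0
for b in blobs(m,20):
    cn=max(cv2.findContours(b[3].astype(np.uint8),0,1)[0],key=len); (w,a,t)=cv2.minAreaRect(cn)
    d=plane(c,b[1],.027)[:2]-C; print(b[:3],d,np.hypot(*d),np.arctan2(d[1],d[0]),a,t)
E
python3 key.py red .524,.0155
```

```text
[314 130] [ 0.53041429 -0.05790801  0.12066382]
red [0.52414483 0.01594358] 0.026198292151093483 hub2 [0.52383156 0.01659152 0.012     ]
(np.int32(90), array([329.6, 137.4]), array([324, 132,  12,  11], dtype=int32)) [ 0.01123301 -0.00414737] 0.011974191028239689 -0.35368683856018185 (10.28591251373291, 8.497057914733887) 26.56505012512207
```

Request:
{"op": "jog_arm", "data": {
  "hand": [0.085,0.085,0.085,0.085,0.085],
  "travel": [
    [0.005,-0.044,0],
    [0.004,-0.044,0],
    [0,0,0],
    [0,0,0],
    [0,0,0]
  ],
  "yaw": [0,0,0,0,0]
}}

```text
time_s: 11.12
position: [0.5391, -0.1455, 0.1202]
tool_rot: [[-0.088, 0.996, 0.0], [0.996, 0.088, 0.0], [0.0, 0.0, -1.0]]
ft_force: [-0.8, -0.4, -0.5]
grip_width: 0.085
gripper_force: 0.0
```

```bash
python3 key.py yellow .533,-.0725; python3 -c "
import cv2,numpy as np
cv2.imwrite('pics/kc.png',cv2.resize(np.hstack([cv2.imread('pics/kc_red.png'),cv2.imread('pics/kc_yellow.png')]),(800,400)))"
```

```text
[315 131] [ 0.53910453 -0.14559354  0.12015835]
yellow [ 0.53334236 -0.07177524] 0.02630573883652687 hub2 [ 0.5333109  -0.07099998  0.012     ]
(np.int32(92), array([330.5, 137.8]), array([324, 132,  13,  12], dtype=int32)) [ 0.01113262 -0.00424835] 0.01191569283696443 -0.3645555913595032 (10.28591251373291, 8.944271087646484) 26.56505012512207
```

View pics/kc.png

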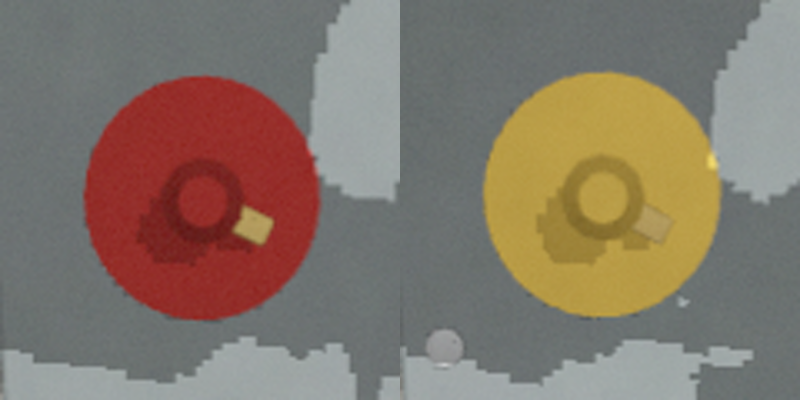

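The key directions are all about −0.36 rad in the world. Arbor axes: red (0.524,0.016), yellow (0.533,−0.072), blue (0.515,0.1035). Next is the yellow hub.

Request:
{"op": "jog_arm", "data": {
  "hand": [0.085,0.085,0.085,0.085,0.085],
  "travel": [
    [0.01,-0.048,0.02],
    [0.01,-0.048,0.01],
    [0.01,-0.048,0.01],
    [0,0,0],
    [0,0,0]
  ],
  "yaw": [0,0,0,0,0]
}}

```text
time_s: 11.8
position: [0.569, -0.2896, 0.1596]
tool_rot: [[-0.088, 0.996, -0.001], [0.996, 0.088, 0.001], [0.001, -0.001, -1.0]]
ft_force: [0.3, 0.1, -0.1]
grip_width: 0.0852
gripper_force: 0.0
```

```bash
cat > hub.py <<'E'
from h import *
import sys
k=sys.argv[1]; g=np.array(eval(sys.argv[2])); tag=sys.argv[3]
im,c=grab('wrist',tag); s=env.observe(); print(s['time_s'],s['position'],np.arctan2(s['tool_rot'][1][1],s['tool_rot'][0][1]))
np.savez(tag+'.npz',R=c['rotation'],p=c['position'])
p=proj(c,(*g,.04)); print(p)
b=min(blobs(mask(im,k,s=90,v=30),200),key=lambda b:abs(b[1]-p).max()); print(b[:3],plane(c,b[1],.04),plane(c,b[1],.02))
q=b[1].round().astype(int); x0,y0=max(q[0]-60,0),max(q[1]-60,0)
cv2.imwrite(f'pics/{tag}c.png',cv2.resize(im[y0:y0+120,x0:x0+120,::-1],None,fx=4,fy=4,interpolation=2)); print('crop',x0,y0)
hsv=cv2.cvtColor(im,cv2.COLOR_RGB2HSV); m=cv2.inRange(hsv,(0,0,150),(180,60,255)); bb=b[2]
for w in blobs(m,3,200):
    if bb[0]<w[1][0]<bb[0]+bb[2] and bb[1]<w[1][1]<bb[1]+bb[3]: print('white',w[:3],plane(c,w[1],.04))
# bore: dark hole contours inside top
m=b[3].astype(np.uint8); cs,h=cv2.findContours(m,cv2.RETR_CCOMP,1)
for i,cn in enumerate(cs):
    if h[0][i][3]>=0 and cv2.contourArea(cn)>20:
        (u,r)=cv2.minEnclosingCircle(cn); M=cv2.moments(cn); print('hole',cv2.contourArea(cn),u,r,plane(c,(M['m10']/M['m00'],M['m01']/M['m00']),.04))
E
python3 hub.py yellow .572,-.308 hy
```

```text
11.85 [ 0.56901643 -0.28926872  0.15972399] 0.08830282390578384
[315.64352482 244.37675428]
(np.int32(1961), array([317.1, 240. ]), array([294, 211,  49,  57], dtype=int32)) [ 0.57286996 -0.30403897  0.04      ] [ 0.57366702 -0.31042849  0.02      ]
crop 257 180
hole 201.0 (317.0, 239.0) 11.04546070098877 [ 0.57277598 -0.30310461  0.04      ]
```

View pics/hyc.png

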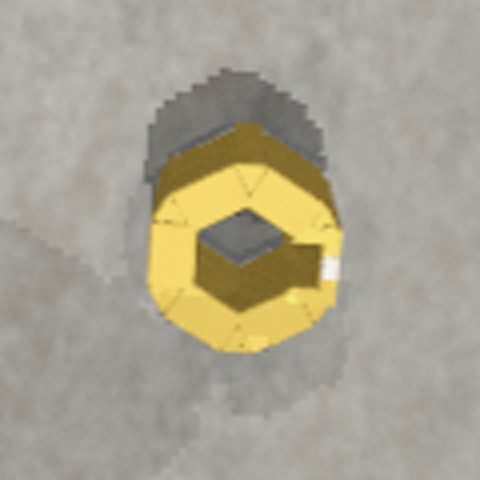

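The crop shows the hub's top centred at about (318,244.5) with the white mark at (340,247), so the keyway points to about −0.02 rad. The hub is at (0.5735,−0.308), which agrees with the top camera. I'm aligning the fingers with the keyway flats and descending.

Request:
{"op": "jog_arm", "data": {
  "hand": [0.085,0.085,0.085,0.085,0.085],
  "travel": [
    [0.0045,-0.019,-0.03],
    [0,0,-0.04],
    [0,0,-0.03],
    [0,0,0],
    [0,0,0]
  ],
  "yaw": [-0.108,0,0,0,0]
}}

```text
time_s: 12.48
position: [0.5743, -0.3094, 0.0615]
tool_rot: [[0.02, 1.0, 0.002], [1.0, -0.02, -0.001], [-0.001, 0.002, -1.0]]
ft_force: [-0.6, 0.3, 0.6]
grip_width: 0.0854
gripper_force: 0.0
```

```bash
python3 hub.py yellow .5735,-.308 hy2
```

```text
12.525 [ 0.57437466 -0.30966143  0.06180247] -0.020240353291313462
[313.0100715  266.38826039]
(np.int32(4570), array([312.6, 259. ]), array([277, 214,  73,  87], dtype=int32)) [ 0.57336264 -0.30361308  0.04      ] [ 0.57321556 -0.31132227  0.02      ]
crop 253 199
hole 334.5 (313.0, 256.5) 16.007909774780273 [ 0.57343306 -0.30202346  0.04      ]
```

View pics/hy2.png

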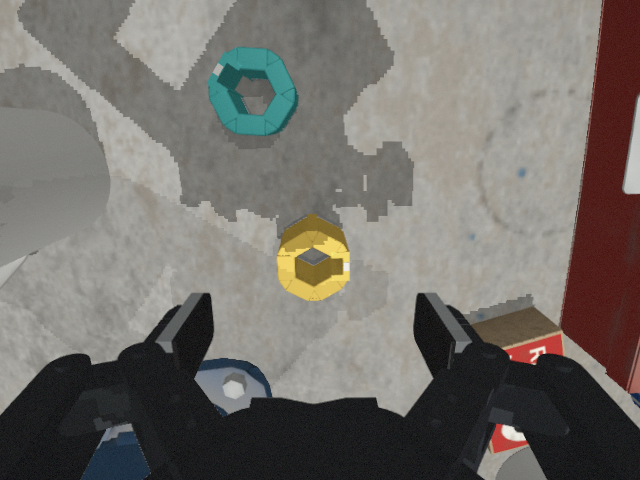

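The hub's top centre is at (313,265), predicted (313,266), and the mark at (347,266) is in line with the fingers. I'm descending and gripping.

Request:
{"op": "jog_arm", "data": {
  "hand": [0.085,0.085,0.085,0.085,0.085],
  "travel": [
    [-0.001,0.0015,-0.03],
    [0,0,-0.02],
    [0,0,-0.01],
    [0,0,-0.003],
    [0,0,0]
  ],
  "yaw": [0,0,0,0,0]
}}

```text
time_s: 13.15
position: [0.573, -0.3085, -0.0022]
tool_rot: [[0.021, 1.0, 0.001], [1.0, -0.021, -0.001], [-0.001, 0.001, -1.0]]
ft_force: [-1.2, 0.1, -0.1]
grip_width: 0.0846
gripper_force: 0.0
```

Request:
{"op": "jog_arm", "data": {
  "hand": [0.03,0.03,0.03,0.03,0.03],
  "travel": [
    [0,0,0],
    [0,0,0],
    [0,0,0],
    [0,0,0],
    [0,0,0]
  ],
  "yaw": [0,0,0,0,0],
  "grip_force": 60
}}

```text
time_s: 13.78
position: [0.573, -0.3085, -0.0024]
tool_rot: [[0.021, 1.0, 0.001], [1.0, -0.021, -0.001], [-0.001, 0.001, -1.0]]
ft_force: [0.1, 0.6, 5.8]
grip_width: 0.0389
gripper_force: 61.4
```

The yellow hub is gripped (39 mm, 61 N). I'm lifting it and carrying it to the yellow arbor, turning by −0.34.

Request:
{"op": "jog_arm", "data": {
  "hand": [0.03,0.03,0.03,0.03,0.03],
  "travel": [
    [0,0,0.04],
    [0,0,0.05],
    [-0.008,0.0475,0],
    [-0.008,0.0475,0],
    [-0.008,0.0475,0]
  ],
  "yaw": [0,0,0,-0.1,-0.12]
}}

```text
time_s: 14.4
position: [0.5476, -0.1641, 0.0863]
tool_rot: [[0.243, 0.97, -0.001], [0.97, -0.243, 0.001], [0.0, -0.002, -1.0]]
ft_force: [1.6, 0.4, -3.0]
grip_width: 0.039
gripper_force: 61.7
```

Request:
{"op": "jog_arm", "data": {
  "hand": [0.03,0.03,0.03,0.03,0.03],
  "travel": [
    [-0.008,0.0475,0],
    [-0.0077,0.0465,0],
    [0,0,0],
    [0,0,0],
    [0,0,0]
  ],
  "yaw": [-0.12,0,0,0,0]
}}

```text
time_s: 15.02
position: [0.533, -0.0727, 0.0867]
tool_rot: [[0.354, 0.935, -0.0], [0.935, -0.354, -0.0], [-0.0, -0.0, -1.0]]
ft_force: [-0.1, -1.2, -2.7]
grip_width: 0.0393
gripper_force: 61.5
```

```bash
python3 - <<'E'
from h import *
im,c=grab('wrist','p1'); s=env.observe(); print(s['position'],s['grip_width'],np.arctan2(s['tool_rot'][1][1],s['tool_rot'][0][1]))
T=s['position']; print(proj(c,(T[0],T[1],T[2]+.002+.04)),proj(c,(.5333,-.072,.049)),proj(c,(.5333,-.072,.012)))
E
```

```text
[ 0.5329575  -0.0727164   0.08668031] 0.039106794168408406 -0.36233116461749415
[315.81504151 332.30166387] [314.91909182 256.71125178] [314.64696348 238.08948186]
```

View pics/p1.png

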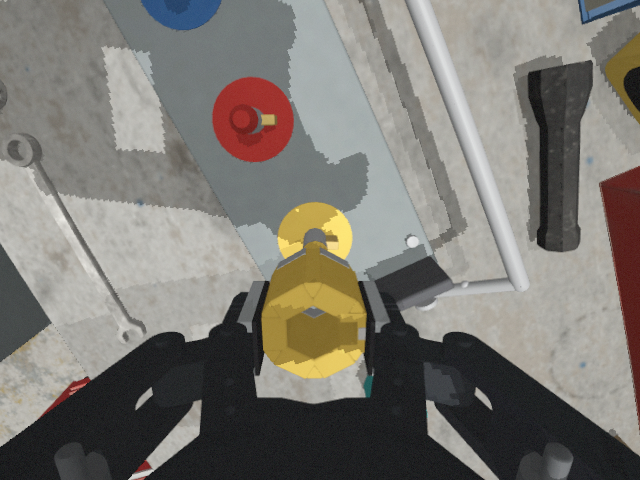

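The hub is held upright, its keyway points image-right, and the red and yellow keys do too, so it is aligned. I'm lowering it.

Request:
{"op": "jog_arm", "data": {
  "hand": [0.03,0.03,0.03,0.03,0.03],
  "travel": [
    [0.0003,0.0007,-0.025],
    [0,0,-0.015],
    [0,0,-0.008],
    [0,0,-0.006],
    [0,0,0]
  ],
  "yaw": [0,0,0,0,0]
}}

```text
time_s: 15.7
position: [0.5332, -0.0711, 0.0329]
tool_rot: [[0.353, 0.936, -0.0], [0.936, -0.353, 0.0], [-0.0, -0.0, -1.0]]
ft_force: [-0.4, -0.4, -3.4]
grip_width: 0.039
gripper_force: 61.6
```

Request:
{"op": "jog_arm", "data": {
  "hand": [0.03,0.03,0.03,0.03,0.03],
  "travel": [
    [0,0,-0.006],
    [0,0,-0.005],
    [0,0,-0.004],
    [0,0,-0.003],
    [0,0,0]
  ],
  "yaw": [0,0,0,0,0]
}}

```text
time_s: 16.32
position: [0.5335, -0.0712, 0.0148]
tool_rot: [[0.353, 0.936, 0.001], [0.936, -0.353, -0.0], [0.0, 0.001, -1.0]]
ft_force: [2.9, -0.6, -3.7]
grip_width: 0.0389
gripper_force: 61.5
```

It is past the key top. I'm going on to the plate and releasing.

Request:
{"op": "jog_arm", "data": {
  "hand": [0.03,0.03,0.03,0.03,0.03],
  "travel": [
    [0,0,-0.002],
    [0,0,-0.002],
    [0,0,-0.001],
    [0,0,0],
    [0,0,0]
  ],
  "yaw": [0,0,0,0,0]
}}

```text
time_s: 16.95
position: [0.5335, -0.0711, 0.01]
tool_rot: [[0.353, 0.936, 0.001], [0.936, -0.353, -0.0], [0.0, 0.001, -1.0]]
ft_force: [3.4, -1.6, -3.7]
grip_width: 0.0392
gripper_force: 61.7
```

Request:
{"op": "jog_arm", "data": {
  "hand": [0.06,0.085,0.085,0.085,0.085],
  "travel": [
    [0,0,0],
    [0,0,0],
    [0,0,0],
    [0,0,0],
    [0,0,0.03]
  ],
  "yaw": [0,0,0,0,0]
}}

```text
time_s: 17.58
position: [0.532, -0.0706, 0.0388]
tool_rot: [[0.353, 0.936, -0.004], [0.936, -0.353, 0.002], [-0.0, -0.005, -1.0]]
ft_force: [-0.0, -0.6, 0.9]
grip_width: 0.085
gripper_force: 0.0
```

Request:
{"op": "jog_arm", "data": {
  "hand": [0.085,0.085,0.085,0.085,0.085],
  "travel": [
    [0,0,0.05],
    [0,0,0.05],
    [0,0,0.02],
    [0,0,0],
    [0,0,0]
  ],
  "yaw": [0,0,0,0,0]
}}

```text
time_s: 18.2
position: [0.5326, -0.0708, 0.1586]
tool_rot: [[0.353, 0.936, -0.002], [0.936, -0.353, 0.001], [-0.0, -0.002, -1.0]]
ft_force: [0.4, -0.7, 1.0]
grip_width: 0.0851
gripper_force: 0.0
```

```bash
sed -i 's/(0,0,150),(180,60,255)/(0,0,130),(180,90,255)/' hub.py; python3 hub.py yellow .533,-.072 y3; python3 - <<'E'
from h import *
im,c=grab('top')
for col in ('red','blue'):
    for a,p,bb,_ in blobs(mask(im,col),40,700):
        if 150<p[0]<480 and 190<p[1]<290: print(col,a,p,bb,plane(c,p,.03).round(3))
E
```

```text
18.25 [ 0.53255838 -0.07083649  0.15851522] -0.36103992031199694
[315.70717978 223.9450591 ]
(np.int32(2840), array([315.3, 218.8]), array([287, 187,  58,  65], dtype=int32)) [ 0.53422412 -0.06778748  0.04      ] [ 0.53249716 -0.07261431  0.02      ]
crop 255 159
hole 40.0 (338.0, 226.5) 4.031229019165039 [ 0.54946087 -0.08054225  0.04      ]
hole 36.5 (313.0, 217.0) 7.280210018157959 [ 0.53325403 -0.06436073  0.04      ]
red 189 [213.7 212.7] [205 205  18  16] [0.6   0.318 0.03 ]
red 139 [323.3 241.2] [318 233  12  18] [0.521 0.025 0.03 ]
blue 219 [294.3 244.6] [286 236  18  18] [0.512 0.102 0.03 ]
blue 159 [200.9 260. ] [193 252  17  16] [0.471 0.346 0.03 ]
```

Yellow went down to TCP z 0.010, underside on the plate. Next is the red hub; it hasn't moved.

Request:
{"op": "jog_arm", "data": {
  "hand": [0.085,0.085,0.085,0.085,0.085],
  "travel": [
    [0.0096,0.0556,0],
    [0.0096,0.0556,0],
    [0.0096,0.0556,0],
    [0.0096,0.0556,0],
    [0.0096,0.0556,0]
  ],
  "yaw": [0,0,0,0,0]
}}

```text
time_s: 18.92
position: [0.581, 0.2088, 0.1588]
tool_rot: [[0.353, 0.936, -0.002], [0.936, -0.353, -0.0], [-0.001, -0.002, -1.0]]
ft_force: [0.2, -0.6, -0.4]
grip_width: 0.0847
gripper_force: 0.0
```

Request:
{"op": "jog_arm", "data": {
  "hand": [0.085,0.085,0.085,0.085,0.085],
  "travel": [
    [0.0096,0.0556,0],
    [0.0096,0.0556,0],
    [0,0,0],
    [0,0,0],
    [0,0,0]
  ],
  "yaw": [0,0,0,0,0]
}}

```text
time_s: 19.55
position: [0.6005, 0.3169, 0.1598]
tool_rot: [[0.355, 0.935, -0.001], [0.935, -0.355, -0.0], [-0.001, -0.0, -1.0]]
ft_force: [-0.8, -0.0, -0.1]
grip_width: 0.0853
gripper_force: 0.0
```

```bash
cat > hub2.py <<'E'
from h import *
import sys
k=sys.argv[1]; z=float(sys.argv[2]); tag=sys.argv[3]
im,c=grab('wrist',tag); s=env.observe(); print(s['time_s'],s['position'],'yaw',np.arctan2(s['tool_rot'][1][1],s['tool_rot'][0][1]))
np.savez(tag+'.npz',R=c['rotation'],p=c['position'])
hsv=cv2.cvtColor(im,cv2.COLOR_RGB2HSV)
p=proj(c,(s['position'][0],s['position'][1],z)) if len(sys.argv)<5 else np.array(eval(sys.argv[4]))
b=min(blobs(mask(im,k,s=90,v=30),400),key=lambda b:np.hypot(*(b[1]-p))); print(b[:3])
# top face = brighter part
V=hsv[...,2][b[3]]; t,_=cv2.threshold(V.reshape(-1,1),0,255,cv2.THRESH_OTSU); top=(b[3]&(hsv[...,2]>t)).astype(np.uint8)
tb=max(blobs(top,50),key=lambda b:b[0]); h=cv2.convexHull(cv2.findNonZero(tb[3].astype(np.uint8)))
(e,r)=cv2.minEnclosingCircle(h); print('otsu',t,'topface',tb[:3],'circ',e,r,plane(c,e,z),'size',r/c['fx'])
P=np.array([plane(c,q[0],z)[:2] for q in h],np.float32); C,R=cv2.minEnclosingCircle(P); print('C',C,R); C=np.array(C)
u=b[2]; m=cv2.inRange(hsv,(0,0,120),(180,90,255)); 
hull=np.zeros_like(m); cv2.fillConvexPoly(hull,cv2.convexHull(cv2.findNonZero(b[3].astype(np.uint8))),1); hull=cv2.dilate(hull,None)
for w in blobs(m*hull,3,150):
    d=plane(c,w[1],z)[:2]-C; print('white',w[:2],np.hypot(*d),'ang',np.arctan2(d[1],d[0]))
y0,x0=u[1]-4,u[0]-4
W=np.array(list(' .#oW'))
q=np.zeros(im.shape[:2],int); q[b[3]]=1; q[top>0]=2; q[(hsv[...,2]<60)&(q==0)]=3; q[(m>0)]=4
for r in q[y0:u[1]+u[3]+4:2,x0:u[0]+u[2]+4]: print(''.join(W[r]))
E
python3 hub2.py red .04 hr
```

```text
19.6 [0.60053778 0.31689892 0.15995246] yaw -0.3626495415028882
(np.int32(1820), array([312.3, 216.6]), array([287, 188,  52,  55], dtype=int32))
otsu 164.0 topface (np.int32(1256), array([312.3, 220.2]), array([287, 196,  52,  47], dtype=int32)) circ (312.4803771972656, 218.5) 25.52458953857422 [0.60017494 0.3205562  0.04      ] size 0.0735083229231048
C (0.5999707579612732, 0.3201064169406891) 0.02116529271006584
white (np.int32(33), array([294.5, 196.9])) 0.02352334660660524 ang 1.8726091954442503
white (np.int32(4), array([312.5, 187. ])) 0.026567351183697883 ang 1.2058895850333107
white (np.int32(5), array([318.6, 207. ])) 0.01134404793759358 ang 0.7489699727376334
white (np.int32(4), array([308.5, 221. ])) 0.0036426415713085142 ang -3.0386750231903648
WWWWWWWWWWW WWWW       W  WW WWWWWWWWWWWWWWWWWWWWWWWWWWWWWWW
WWWWWWWWWWWWWWWWW    WWWWWW WWWWWWWWWWWWWWWWWWWWWWWWWWWWWWWW
WWWWWWWWWWWWWWWWWWWW .................. WWWWWWWWWWWWWWWWWWWW
WWWWWWWWWWWWWWWWW ........................WWWWWWWWWWWWWWWWWW
WWWWWWWWWWWWWWW ............................WWWWWWWWWWWWWWWW
WWWWWWWWWWWWWW ............
[... 919 characters left out ...]
...........#############WWWWW
WWWWWW##############....................##############WWWWWW
WWWWWWW##############..................#############WWWWWWWW
WWWWWWWW.#############................#############WWWWWWWWW
WWWWWWWWWW########################################WWWWWWWWWW
WWWWWWWWWWW#####################################WWWWWWWWWWWW
WWWWWWWWWWWW###################################WWWWWWWWWWWWW
WWWWWWWWWWWWWW################################WWWWWWWWWWWWWW
WWWWWWWWWWWWWWWWW##########################WWWWWWWWWWWWWWWWW
WWWWWWWWWWWWWWWWWWWWW#################WWWWWWWWWWWWWWWWWWWWWW
WWWWWWWWWWWWWWWWWWWWWWWWWWWWWWWWWWWWWWWWWWWWWWWWWWWWWWWWWWWW
WWWWWWWWWWWWWWWWWWWWWWWWWWWWWWWWWWWWWWWWWWWWWWWWWWWWWWWWWWWW
```

Read from the printed mask, the red hub's top centre is about (313,219.5) with the keyway pointing image-up. That puts the hub at (0.600,0.3195) with the keyway at about 1.21 rad. I'll grip the flats at 0.161 rad, clear of green and purple, by turning +0.524.

Request:
{"op": "jog_arm", "data": {
  "hand": [0.07,0.07,0.07,0.07,0.07],
  "travel": [
    [0,0.0025,-0.02],
    [0,0,-0.02],
    [0,0,-0.02],
    [0,0,-0.02],
    [0,0,0]
  ],
  "yaw": [0.175,0.175,0.174,0,0]
}}

```text
time_s: 20.23
position: [0.5998, 0.3196, 0.0788]
tool_rot: [[-0.161, 0.987, -0.003], [0.987, 0.161, -0.001], [-0.0, -0.003, -1.0]]
ft_force: [0.1, -0.2, 1.0]
grip_width: 0.0698
gripper_force: 0.0
```

```bash
python3 hub2.py red .04 hr2
```

```text
20.275 [0.60047288 0.31995344 0.08007733] yaw 0.16186465257297597
(np.int32(3687), array([314.1, 251. ]), array([282, 209,  66,  80], dtype=int32))
otsu 163.0 topface (np.int32(2100), array([313.2, 259.9]), array([282, 225,  66,  64], dtype=int32)) circ (314.2774963378906, 255.4821014404297) 34.48271942138672 [0.59959375 0.32106163 0.04      ] size 0.09930686135670969
C (0.5998712182044983, 0.32023435831069946) 0.02125127613544464
white (np.int32(6), array([301.5, 216. ])) 0.026441012410207108 ang 2.0238383721621376
white (np.int32(56), array([330.5, 233. ])) 0.01772098244620153 ang 1.1717473050512253
white (np.int32(129), array([311.7, 245.8])) 0.007218330657473501 ang 1.9680300912220692
white (np.int32(8), array([302.5, 250.5])) 0.008259326887108169 ang 2.7924650163814286
white (np.int32(15), array([312.1, 255.3])) 0.0017499609081989276 ang 2.7110021807476485
WWWWWWWWWWWWWWWWWWWWWWWWWWWWWWWWWWWWWWW    WWWWW WWWWWWW WWWWWWWWWWWWWWWWW
WWWWWWWWWWWWWWWWWWWWWWWWWWWWWWWWWWWWWWWWWWWWWWWW  WWWWWWWWWWWWWWWWWWWWWWWW
WWWWWWWWWWWWWWWWWWWWWWWWWWWWWWW WWWWWWW  ..WWWWWWWWWWWWWWWWWWWWWWWWWWWWWWW
W
[... 2373 characters left out ...]
#################WWWWWWWW
WWWWWWWW###########################..############################WWWWWWWWW
WWWWWWWWWW######################################################WWWWWWWWWW
WWWWWWWWWWWWW#################################################WWWWWWWWWWWW
WWWWWWWWWWWWWWWW##########################################WWWWWWWWWWWWWWWW
WWWWWWWWWWWWWWWWWWWW##################################WWWWWWWWWWWWWWWWWWWW
WWWWWWWWWWWWWWWWWWWWWWW###########################WWWWWWWWWWWWWWWWWWWWWWWW
WWWWWWWWWWWWWWWWWWWWWWWWWWW###################WWWWWWWWWWWWWWWWWWWWWWWWWWWW
WWWWWWWWWWWWWWWWWWWWWWWWWWWWWWWWWWWWWWWWWWWWWWWWWWWWWWWWWWWWWWWWWWWWWWWWWW
WWWWWWWWWWWWWWWWWWWWWWWWWWWWWWWWWWWWWWWWWWWWWWWWWWWWWWWWWWWWWWWWWWWWWWWWWW
```

The flats line up with the fingers, the keyway measures 1.17–1.21 rad and the centre is (0.600,0.320). I'm descending and gripping.

Request:
{"op": "jog_arm", "data": {
  "hand": [0.07,0.07,0.07,0.07,0.07],
  "travel": [
    [0,0,-0.035],
    [0,0,-0.025],
    [0,0,-0.015],
    [0,0,-0.006],
    [0,0,0]
  ],
  "yaw": [0,0,0,0,0]
}}

```text
time_s: 20.9
position: [0.6008, 0.3207, -0.0004]
tool_rot: [[-0.162, 0.987, 0.001], [0.987, 0.162, 0.0], [0.0, 0.001, -1.0]]
ft_force: [0.3, 0.6, 0.7]
grip_width: 0.0697
gripper_force: 0.0
```

Request:
{"op": "jog_arm", "data": {
  "hand": [0.03,0.03,0.03,0.03,0.03],
  "travel": [
    [0,0,0],
    [0,0,0],
    [0,0,0],
    [0,0,0],
    [0,0,0]
  ],
  "yaw": [0,0,0,0,0]
}}

```text
time_s: 21.52
position: [0.6009, 0.3209, 0.0001]
tool_rot: [[-0.162, 0.987, 0.002], [0.987, 0.162, 0.001], [0.0, 0.002, -1.0]]
ft_force: [-0.9, 0.4, 6.4]
grip_width: 0.0387
gripper_force: 61.4
```

Request:
{"op": "jog_arm", "data": {
  "hand": [0.03,0.03,0.03,0.03,0.03],
  "travel": [
    [0,0,0.04],
    [0,0,0.05],
    [-0.0127,-0.0508,0],
    [-0.0127,-0.0508,0],
    [-0.0127,-0.0508,0]
  ],
  "yaw": [0,0,-0.174,-0.174,-0.174]
}}

```text
time_s: 22.15
position: [0.5614, 0.1668, 0.0887]
tool_rot: [[0.356, 0.934, -0.0], [0.934, -0.356, -0.0], [-0.0, -0.0, -1.0]]
ft_force: [0.6, -0.3, -2.5]
grip_width: 0.0389
gripper_force: 61.1
```

Request:
{"op": "jog_arm", "data": {
  "hand": [0.03,0.03,0.03,0.03,0.03],
  "travel": [
    [-0.0127,-0.0508,0],
    [-0.0127,-0.0508,0],
    [-0.0127,-0.0508,0],
    [0,0,0],
    [0,0,0]
  ],
  "yaw": [-0.174,-0.174,-0.174,-0.174,-0.174]
}}

```text
time_s: 22.78
position: [0.5238, 0.0152, 0.0888]
tool_rot: [[0.945, 0.328, -0.001], [0.328, -0.945, 0.0], [-0.0, -0.0, -1.0]]
ft_force: [0.1, 1.0, -3.2]
grip_width: 0.0386
gripper_force: 61.2
```

Request:
{"op": "jog_arm", "data": {
  "hand": [0.03,0.03,0.03,0.03,0.03],
  "travel": [
    [0,0,0],
    [0,0,0],
    [0,0,0],
    [0,0,0],
    [0,0,0]
  ],
  "yaw": [-0.176,0,0,0,0]
}}

```text
time_s: 23.4
position: [0.5242, 0.0159, 0.0889]
tool_rot: [[0.986, 0.166, -0.0], [0.166, -0.986, 0.0], [-0.0, -0.0, -1.0]]
ft_force: [0.3, 0.4, -2.8]
grip_width: 0.0388
gripper_force: 61.2
```

```bash
python3 hub2.py red .13 pr; python3 - <<'E'
from h import *
im,c=grab('wrist'); hsv=cv2.cvtColor(im,cv2.COLOR_RGB2HSV)
for b in blobs(mask(im,'red',s=90),100): print(b[:3],plane(c,b[1],.13),plane(c,b[1],.012))
E
```

```text
23.45 [0.52418536 0.01589633 0.08893731] yaw -1.4041637461991228
(np.int32(12688), array([313.4, 296.7]), array([262, 201, 104, 176], dtype=int32))
otsu 171.0 topface (np.int32(1617), array([326.2, 223.5]), array([286, 201,  66,  59], dtype=int32)) circ (315.9023132324219, 234.4348602294922) 36.21793746948242 [0.56112801 0.02228664 0.13      ] size 0.1043041197231431
C (0.5607923269271851, 0.02217968925833702) 0.013022049330174923
white (np.int32(16), array([308.7, 231.2])) 0.0029917455417183473 ang 1.2004072299841164
white (np.int32(35), array([311.3, 236. ])) 0.0016793551219634944 ang 1.8722952175218353
white (np.int32(4), array([322.5, 235.2])) 0.00226662499343858 ang -1.373932222806638
white (np.int32(56), array([292. , 260.7])) 0.012821894204163704 ang 2.572578717470718
white (np.int32(11), array([312.6, 307.1])) 0.028155604309045918 ang -3.018206939480217
white (np.int32(13), array([327. , 310.2])) 0.02973442617141784 ang -2.833300260121781
white (np.int32(6), array([309.5, 315.5])) 0.031776868021842423 ang -3.050259037580636
white (np.int32(4), array([315.5, 315.5])) 0.0316867
[... 9882 characters left out ...]
WWWWWWWWWWWWWWWWWW......................................###WWWWWWWWWWWWWWWWWWWWWWWWWWWWWWWWW oo
ooWWWWWWWWWWWWWWWWWWWWWWWWWWWWWWWWWWWWW.................................WWWWWWWWWWWWWWWWWWWWWWWWWWWWWWWWWWWWWWoo
 WWWWWWWWWWWWWWWWWWWWWWWWWWWWWWWWWWWWWWWWWW........................WWWWWWWWWWWWWWWWWWWWWWWWWWWWWWWWWWWWWWWWWWW  
WWWWWWWWWWWWWWWWWWWWWWWWWWWWWWWWWWWWWWWWWWWWWWWWWWWWWWWWWWWWWWWWWWWWWWWWWWWWWWWWWWWWWWWWWWWWWWWWWWWWWWWWWWWWWWWW
WWWWWWWWWWWWWWWWWWWWWWWWWWWWWWWWWWWWWWWWWWWWWWWWWWWWWWWWWWWWWWWWWWWWWWWWWWWWWWWWWWWWWWWWWWWWWWWWWWWWWWWWWWWWWWWW
(np.int32(12683), array([313.4, 296.7]), array([262, 201, 104, 176], dtype=int32)) [0.53716874 0.01911809 0.13      ] [0.47764923 0.00901609 0.012     ]
```

The grip is good and the keyway is at −0.357 rad. I'm lowering onto the red arbor.

Request:
{"op": "jog_arm", "data": {
  "hand": [0.03,0.03,0.03,0.03,0.03],
  "travel": [
    [0.0008,0,-0.025],
    [0,0,-0.015],
    [0,0,-0.008],
    [0,0,-0.006],
    [0,0,0]
  ],
  "yaw": [0,0,0,0,0]
}}

```text
time_s: 24.12
position: [0.525, 0.0159, 0.0349]
tool_rot: [[0.986, 0.165, -0.0], [0.165, -0.986, 0.0], [-0.0, -0.0, -1.0]]
ft_force: [-0.1, 0.0, -1.4]
grip_width: 0.0391
gripper_force: 61.4
```

Request:
{"op": "jog_arm", "data": {
  "hand": [0.03,0.03,0.03,0.03,0.03],
  "travel": [
    [0,0,-0.006],
    [0,0,-0.005],
    [0,0,-0.004],
    [0,0,-0.003],
    [0,0,0]
  ],
  "yaw": [0,0,0,0,0]
}}

```text
time_s: 24.75
position: [0.5255, 0.0157, 0.0168]
tool_rot: [[0.986, 0.165, 0.001], [0.165, -0.986, -0.0], [0.001, 0.0, -1.0]]
ft_force: [4.7, -1.7, -5.2]
grip_width: 0.0393
gripper_force: 61.1
```

Request:
{"op": "jog_arm", "data": {
  "hand": [0.03,0.03,0.03,0.03,0.03],
  "travel": [
    [0,0,-0.002],
    [0,0,-0.002],
    [0,0,0],
    [0,0,0],
    [0,0,0]
  ],
  "yaw": [0,0,0,0,0]
}}

```text
time_s: 25.38
position: [0.5255, 0.0157, 0.013]
tool_rot: [[0.986, 0.165, 0.001], [0.165, -0.986, -0.0], [0.001, 0.0, -1.0]]
ft_force: [5.5, -1.1, -2.0]
grip_width: 0.0387
gripper_force: 61.5
```

Seated at z 0.013. I'm releasing with a modest opening and heading to the blue hub.

Request:
{"op": "jog_arm", "data": {
  "hand": [0.056,0.056,0.056,0.056,0.056],
  "travel": [
    [0,0,0],
    [0,0,0],
    [0,0,0],
    [0,0,0.03],
    [0,0,0.06]
  ],
  "yaw": [0,0,0,0,0]
}}

```text
time_s: 26.0
position: [0.5235, 0.0161, 0.1023]
tool_rot: [[0.986, 0.165, -0.006], [0.165, -0.986, 0.001], [-0.005, -0.002, -1.0]]
ft_force: [1.1, -0.2, 0.6]
grip_width: 0.0559
gripper_force: 0.0
```

Request:
{"op": "jog_arm", "data": {
  "hand": [0.07,0.07,0.07,0.07,0.07],
  "travel": [
    [0,0,0.055],
    [-0.009,0.055,0],
    [-0.009,0.055,0],
    [-0.009,0.055,0],
    [-0.009,0.055,0]
  ],
  "yaw": [0,0.175,0.175,0.175,0.175]
}}

```text
time_s: 26.62
position: [0.4882, 0.2375, 0.1579]
tool_rot: [[0.644, 0.765, -0.0], [0.765, -0.644, -0.0], [-0.0, -0.0, -1.0]]
ft_force: [1.6, 1.1, -0.5]
grip_width: 0.0704
gripper_force: 0.0
```

Request:
{"op": "jog_arm", "data": {
  "hand": [0.07,0.07,0.07,0.07,0.07],
  "travel": [
    [-0.009,0.055,0],
    [-0.009,0.055,0],
    [0,0,0],
    [0,0,0],
    [0,0,0]
  ],
  "yaw": [0.175,0.175,0,0,0]
}}

```text
time_s: 27.25
position: [0.4713, 0.3447, 0.1579]
tool_rot: [[0.35, 0.937, -0.0], [0.937, -0.35, -0.0], [-0.0, -0.0, -1.0]]
ft_force: [0.1, -0.4, 0.4]
grip_width: 0.0698
gripper_force: 0.0
```

```bash
sed -i 's/h:2,x0/h:2,x0/; s/+4:2,x0:u\[0\]+u\[2\]+4\]/+4:2,x0:u[0]+u[2]+4]/' hub2.py; python3 hub2.py blue .04 hb; python3 - <<'E'
from h import *
im,c=grab('top')
for col in HUE:
    for a,p,bb,_ in blobs(mask(im,col),40,700):
        if 150<p[0]<480 and 190<p[1]<290: print(col,a,p,plane(c,p,.03).round(3))
E
```

```text
27.3 [0.47135123 0.34473803 0.15799532] yaw -0.35720284560786875
(np.int32(1802), array([313.3, 217.5]), array([290, 188,  49,  57], dtype=int32))
otsu 131.0 topface (np.int32(1244), array([312.8, 220.9]), array([290, 196,  49,  49], dtype=int32)) circ (313.75958251953125, 219.16383361816406) 25.349557876586914 [0.47193584 0.34799377 0.04      ] size 0.07300424884537336
C (0.47184503078460693, 0.34729263186454773) 0.021004285663366318
white (np.int32(36), array([327.2, 203.1])) 0.01767799213890954 ang 0.5641327245048353
WWWWWWW    WW W     WWWWW WWWWWWW  WWWWWWWWWWWWWWWWWWWWWW
WWWWWW   W WW     WWWWWWW WWWWWW      WWWWWWWWWWWWWWWWWWW
WW   W  W  W     WWWWWW     .....        WWWWWWWWWWWWWWWW
WWWWWWWWWWWWWWW WW       ............     WWWWWWWWWWWWWWW
WWWWWWWWWWWW W      ....................   WWWWWWWWWWWWWW
WWWWWWWWWWW  W ...........................  WWWWWWWWWWWWW
WWWWWWWWW  ..............###########.........  WWWWWWWWWW
WWWWWW   ...........##################..........WWWWWWWWW
WWWWW   .......#########################WW...... WWWWWWWW
WWWW   ....########################W##WWWWWWW.... WW
[... 814 characters left out ...]
WWW
WWWWWW#################.........##################WWWWWWW
WWWWWWWW##################.######################WWWWWWWW
WWWWWWWWWW#####################################WWWWWWWWWW
WWWWWWWWWWWWW################################WWWWWWWWWWWW
WWWWWWWWWWWWWWWW##########################WWWWWWWWWWWWWWW
WWWWWWWWWWWWWWWWWW###################WWWWWWWWWWWWWWWWWWWW
WWWWWWWWWWWWWWWWWWWWWWWWW#######WWWWWWWWWWWWWWWWWWWWWWWWW
WWWWWWWWWWWWWWWWWWWWWWWWWWWWWWWWWWWWWWWWWWWWWWWWWWWWWWWWW
WWWWWWWWWWWWWWWWWWWWWWWWWWWWWWWWWWWWWWWWWWWWWWWWWWWWWWWWW
red 253 [327.  240.5] [0.522 0.015 0.03 ]
blue 233 [294.3 244.6] [0.512 0.102 0.03 ]
blue 53 [205.9 258.5] [0.475 0.334 0.03 ]
yellow 284 [359.5 237.2] [ 0.531 -0.071  0.03 ]
```

Blue hub: centre (0.472,0.347), keyway at about 0.56 rad. I'll grip the flats at −0.487 by turning −0.13.

Request:
{"op": "jog_arm", "data": {
  "hand": [0.07,0.07,0.07,0.07,0.07],
  "travel": [
    [0.0005,0.0025,-0.02],
    [0,0,-0.03],
    [0,0,-0.03],
    [0,0,0],
    [0,0,0]
  ],
  "yaw": [-0.13,0,0,0,0]
}}

```text
time_s: 27.98
position: [0.4722, 0.3483, 0.0792]
tool_rot: [[0.467, 0.884, 0.002], [0.884, -0.467, 0.001], [0.001, 0.001, -1.0]]
ft_force: [-0.5, -0.3, -0.6]
grip_width: 0.0697
gripper_force: 0.0
```

```bash
python3 hub2.py blue .04 hb2 | cut -c1-110
```

```text
28.025 [0.47226229 0.34845796 0.07941814] yaw -0.4854851019186571
(np.int32(3596), array([314.3, 253. ]), array([282, 211,  66,  80], dtype=int32))
otsu 139.0 topface (np.int32(1805), array([314.1, 265.4]), array([282, 236,  66,  55], dtype=int32)) circ (314
C (0.4709514379501343, 0.34664034843444824) 0.020779166370630264
white (np.int32(8), array([313.1, 210.6])) 0.03073635824597635 ang 1.1091879483540183
white (np.int32(5), array([324. , 212.2])) 0.030294532214901818 ang 0.8992743014553765
white (np.int32(12), array([333.3, 217.4])) 0.028860014121686997 ang 0.6919152401273713
white (np.int32(4), array([287. , 226.5])) 0.02658408846124304 ang 1.7356630089792038
white (np.int32(54), array([330. , 234.6])) 0.01863271145616565 ang 0.5640878260134625
white (np.int32(5), array([303. , 252.8])) 0.008294347454303701 ang 2.05103318520052
WWW W  WWWWWWWWWWWWWWWWWWWWWWWWWWWWWWWWWWWWWWWWWWWWWWWWWWWWWWWWWWWWWWWWWWW
WWWWW  WWWWWWWWWWWWWWWWWWWWWWWWWWWWWWWWWWWWWWWWWWWWWWWWWWWWWWWWWWWWWWWWWWW
WWWWWWWWWWWWWWWW WWWWWWWWWWWWWW WWWWW   ..  WWWWW WWWWWWWWWWWWWWWWWWWWWWWW
WWWWWWWWWWWWWWWWWWWWWWWWWWWW    
[... 2342 characters left out ...]
#################WWWWWWWW
WWWWWWWWWW##########################..###########################WWWWWWWWW
WWWWWWWWWWW####################################################WWWWWWWWWWW
WWWWWWWWWWWWW################################################WWWWWWWWWWWWW
WWWWWWWWWWWWWWWWW#########################################WWWWWWWWWWWWWWWW
WWWWWWWWWWWWWWWWWWWWW#################################WWWWWWWWWWWWWWWWWWWW
WWWWWWWWWWWWWWWWWWWWWWWWW#########################WWWWWWWWWWWWWWWWWWWWWWWW
WWWWWWWWWWWWWWWWWWWWWWWWWWWWW#################WWWWWWWWWWWWWWWWWWWWWWWWWWWW
WWWWWWWWWWWWWWWWWWWWWWWWWWWWWWWWWWWWWWWWWWWWWWWWWWWWWWWWWWWWWWWWWWWWWWWWWW
WWWWWWWWWWWWWWWWWWWWWWWWWWWWWWWWWWWWWWWWWWWWWWWWWWWWWWWWWWWWWWWWWWWWWWWWWW
```

Request:
{"op": "jog_arm", "data": {
  "hand": [0.07,0.07,0.07,0.07,0.07],
  "travel": [
    [-0.0005,-0.001,-0.035],
    [0,0,-0.025],
    [0,0,-0.015],
    [0,0,-0.005],
    [0,0,0]
  ],
  "yaw": [0,0,0,0,0]
}}

```text
time_s: 28.65
position: [0.4714, 0.3476, -0.0014]
tool_rot: [[0.466, 0.885, 0.001], [0.885, -0.466, 0.0], [0.001, 0.001, -1.0]]
ft_force: [0.5, -0.2, 0.3]
grip_width: 0.0698
gripper_force: 0.0
```

Request:
{"op": "jog_arm", "data": {
  "hand": [0.03,0.03,0.03,0.03,0.03],
  "travel": [
    [0,0,0],
    [0,0,0],
    [0,0,0],
    [0,0,0],
    [0,0,0]
  ],
  "yaw": [0,0,0,0,0]
}}

```text
time_s: 29.28
position: [0.4716, 0.3476, -0.0011]
tool_rot: [[0.466, 0.885, 0.002], [0.885, -0.466, 0.001], [0.002, 0.001, -1.0]]
ft_force: [0.1, -0.7, 5.7]
grip_width: 0.039
gripper_force: 61.2
```

Request:
{"op": "jog_arm", "data": {
  "hand": [0.03,0.03,0.03,0.03,0.03],
  "travel": [
    [0,0,0.04],
    [0,0,0.05],
    [0.0087,-0.0488,0],
    [0.0087,-0.0488,0],
    [0.0087,-0.0488,0]
  ],
  "yaw": [0,0,-0.153,-0.153,-0.153]
}}

```text
time_s: 29.9
position: [0.4969, 0.1996, 0.088]
tool_rot: [[0.813, 0.583, -0.0], [0.583, -0.813, -0.0], [-0.0, -0.0, -1.0]]
ft_force: [1.0, 0.8, -2.8]
grip_width: 0.039
gripper_force: 61.3
```

Request:
{"op": "jog_arm", "data": {
  "hand": [0.03,0.03,0.03,0.03,0.03],
  "travel": [
    [0.0087,-0.0488,0],
    [0.0087,-0.0488,0],
    [0,0,0],
    [0,0,0],
    [0,0,0]
  ],
  "yaw": [-0.153,-0.153,-0.153,0,0]
}}

```text
time_s: 30.52
position: [0.5142, 0.1039, 0.0879]
tool_rot: [[0.985, 0.171, -0.0], [0.171, -0.985, 0.0], [-0.0, -0.0, -1.0]]
ft_force: [0.4, 0.2, -1.9]
grip_width: 0.0391
gripper_force: 61.3
```

```bash
python3 - <<'E'
from h import *
im,c=grab('wrist','pb'); s=env.observe(); print(s['time_s'],s['position'],s['grip_width'],'keyway',np.arctan2(s['tool_rot'][1][1],s['tool_rot'][0][1])+np.pi/3)
for k in HUE:
  for b in blobs(mask(im,k,s=90),150): print(k,b[:3],plane(c,b[1],.012).round(3))
# blue arbor disc seen beyond the hub
print(proj(c,(.5151,.1035,.012)),proj(c,(.5151,.1035,.049)))
E
```

```text
30.575 [0.51424803 0.10394463 0.08788312] 0.03893099943153995 keyway -0.3523827821988108
red (np.int32(5495), array([449.3, 253.6]), array([403, 209,  92,  89], dtype=int32)) [0.518 0.006 0.012]
blue (np.int32(12750), array([313.6, 296.4]), array([262, 201, 104, 175], dtype=int32)) [0.469 0.097 0.012]
yellow (np.int32(156), array([322.7, 225.6]), array([317, 217,  13,  18], dtype=int32)) [0.523 0.1   0.012]
yellow (np.int32(5991), array([576.4, 261.8]), array([523, 218, 107,  86], dtype=int32)) [ 0.528 -0.09   0.012]
[315.46071735 235.95654476] [315.84550749 254.12878431]
```

```bash
python3 - <<'E'
from h import *
v=np.load('v4.npz'); H=env.calibration('wrist'); c4=dict(H,rotation=v['R'],position=v['p'])
C=np.array([.5151,.1035])
def key(im,c,q,vis=False):
    hsv=cv2.cvtColor(im,cv2.COLOR_RGB2HSV); m=cv2.inRange(hsv,(12,60,60),(32,255,255))
    b=min(blobs(m,20),key=lambda b:np.hypot(*(b[1]-q)))
    cn=max(cv2.findContours(b[3].astype(np.uint8),0,1)[0],key=len)
    box=cv2.boxPoints(cv2.minAreaRect(cn)); P=np.array([plane(c,p,.027)[:2] for p in box])
    for i in range(2):
        d=P[i+1]-P[i]; print('edge',np.hypot(*d).round(4),np.arctan2(d[1],d[0]).round(3))
    for z in(.02,.027):
        d=plane(c,b[1],z)[:2]-C; print(b[0],z,np.hypot(*d).round(4),np.arctan2(d[1],d[0]).round(3))
key(cv2.imread('pics/w4.png')[...,::-1].copy(),c4,(329,115))
s=env.observe();R=s['tool_rot'];T=s['position'];h=H['hand_eye'];c=dict(H,rotation=R@h[:3,:3],position=T+R@h[:3,3])
im=cv2.imread('pics/pb.png')[...,::-1].copy(); key(im,c,(322,225))
hsv=cv2.cvtColor(im,cv2.COLOR_RGB2HSV)
for r in range(205,250,2): print(''.join('#' if 12<=h_[0]<=32 and h_[1]>60 else ('b' if 100<h_[0]<122 and h_[1]>90 else '.') for h_ in hsv[r,270:360]))
E
```

```text
edge 0.0061 1.269
edge 0.0073 -0.274
68 0.02 0.0118 -0.267
68 0.027 0.0116 -0.297
edge 0.0111 -0.276
edge 0.0073 -1.873
167 0.02 0.0109 -0.278
167 0.027 0.0126 -0.197
............................bbbbbbbbbbbbbbbbbbbbbbbbbbbbbbbbbbbbb.........................
........................bbbbbbbbbbbbbbbbbbbbbbbbbbbbbbbbbbbbbbbbbbbb......................
......................bbbbbbbbbbbbbbbbbbbbbbbbbbbbbbbbbbbbbbbbbbbbbbbb....................
...................bbbbbbbbbbbbbbbbbbbbbbbbbbbbbbbbbbbbbbbbbbbbbbbbbbbbbb.................
..................bbbbbbbbbbbbbbbbbbbbbbbbbbbbbbbbbbbbbbbbbbbbbbbbbbbbbbbbb...............
................bbbbbbbbbbbbbbbbbbbbbbbbbbbbbbbbbbbbbbbbbbbbbbbbbbbbbbbbbbbb..............
...............bbbbbbbbbbbbbbbbbbbbbbbbbbbbbbbbbbbb###.bbbbbbbbbbbbbbbbbbbbbbb............
..............bbbbbbbbbbbbbbbbbbbbbbbbbbbbbbbbbbbb########.bbbbbbbbbbbbbbbbbbbb...........
............bbbbbbbbbbbbbbbbbbbbbbbbbbbbbbbbbbbbb##########.bbbbbbbbbbbbbbbbbbbb..........
............bbbbbbbbbbbbbbbbbbbbbbbbbbbbbbbbbbbb###########.bbbbbbbbbbbbbbbbbbbbb.........
...........bbbbbbbbbbbb
[... 459 characters left out ...]
bbbbbbbb...................#..bbbbbbbbbbbbbbbbbbbbbbbbbb.......
.........bbbbbbbbbbbbbbbbbbbbbbbbbb.......................bbbbbbbbbbbbbbbbbbbbbbbbb.......
.........bbbbbbbbbbbbbbbbbbbbbbbbbb.........bbbb..........bbbbbbbbbbbbbbbbbbbbbbbbb.......
..........bbbbbbbbbbbbbbbbbbbbbbbb.....bbbbbbbbbbbbbbb....bbbbbbbbbbbbbbbbbbbbbbbb........
..........bbbbbbbbbbbbbbbbbbbbbbbb...bbbbbbbbbbbbbbbbbbb...bbbbbbbbbbbbbbbbbbbbbbb........
..........bbbbbbbbbbbbbbbbbbbbbbbb.bbbbbbbbbbbbbbbbbbbbbbb.bbbbbbbbbbbbbbbbbbbbbbb........
...........bbbbbbbbbbbbbbbbbbbbbbbb..bbbbbbbbbbbbbbbbbbbbbbbbbbbbbbbbbbbbbbbbbbbb.........
............bbbbbbbbbbbbbbbbbbbb.....bbbbbbbbbbbbbbbbbbbbbbbbbbbbbbbbbbbbbbbbbbb..........
```

The blue key measures about −0.28, so I'm turning +0.07 and then lowering.

Request:
{"op": "jog_arm", "data": {
  "hand": [0.03,0.03,0.03,0.03,0.03],
  "travel": [
    [0.001,-0.0004,-0.025],
    [0,0,-0.015],
    [0,0,-0.008],
    [0,0,-0.006],
    [0,0,0]
  ],
  "yaw": [0.07,0,0,0,0]
}}

```text
time_s: 31.2
position: [0.5155, 0.103, 0.0339]
tool_rot: [[0.972, 0.235, -0.0], [0.235, -0.972, 0.0], [-0.0, -0.0, -1.0]]
ft_force: [0.2, -0.5, -2.4]
grip_width: 0.0393
gripper_force: 61.3
```

Request:
{"op": "jog_arm", "data": {
  "hand": [0.03,0.03,0.03,0.03,0.03],
  "travel": [
    [0,0,-0.006],
    [0,0,-0.005],
    [0,0,-0.004],
    [0,0,-0.003],
    [0,0,0]
  ],
  "yaw": [0,0,0,0,0]
}}

```text
time_s: 31.82
position: [0.5156, 0.1029, 0.0157]
tool_rot: [[0.972, 0.236, 0.0], [0.236, -0.972, -0.0], [0.0, 0.0, -1.0]]
ft_force: [1.5, -0.5, -3.6]
grip_width: 0.0388
gripper_force: 61.4
```

Request:
{"op": "jog_arm", "data": {
  "hand": [0.03,0.03,0.03,0.03,0.03],
  "travel": [
    [0,0,-0.002],
    [0,0,-0.002],
    [0,0,0],
    [0,0,0],
    [0,0,0]
  ],
  "yaw": [0,0,0,0,0]
}}

```text
time_s: 32.45
position: [0.5156, 0.1029, 0.0119]
tool_rot: [[0.972, 0.236, 0.0], [0.236, -0.972, -0.0], [0.0, 0.0, -1.0]]
ft_force: [2.1, 0.1, -4.0]
grip_width: 0.0388
gripper_force: 61.4
```

Request:
{"op": "jog_arm", "data": {
  "hand": [0.056,0.056,0.056,0.056,0.056],
  "travel": [
    [0,0,0],
    [0,0,0],
    [0,0,0],
    [0,0,0.03],
    [0,0,0.06]
  ],
  "yaw": [0,0,0,0,0]
}}

```text
time_s: 33.08
position: [0.5142, 0.103, 0.1014]
tool_rot: [[0.972, 0.235, -0.005], [0.235, -0.972, 0.0], [-0.005, -0.001, -1.0]]
ft_force: [0.5, -0.2, -0.2]
grip_width: 0.0563
gripper_force: 0.0
```

Request:
{"op": "jog_arm", "data": {
  "hand": [0.04,0.04,0.04,0.04,0.04],
  "travel": [
    [0,0,0.05],
    [0.01,-0.03,0.02],
    [0.01,-0.03,0],
    [0.01,-0.03,0],
    [0,-0.02,0]
  ],
  "yaw": [0.178,0.178,0.178,0.178,0.178]
}}

```text
time_s: 33.7
position: [0.5457, -0.0083, 0.1718]
tool_rot: [[0.424, 0.906, -0.0], [0.906, -0.424, -0.0], [-0.0, -0.0, -1.0]]
ft_force: [0.2, 0.6, -0.1]
grip_width: 0.0402
gripper_force: 0.0
```

Request:
{"op": "jog_arm", "data": {
  "hand": [0.04,0.04,0.04,0.04,0.04],
  "travel": [
    [0,0,0],
    [0,0,0],
    [0,0,0],
    [0,0,0],
    [0,0,0]
  ],
  "yaw": [0.178,0.178,0.175,0,0]
}}

```text
time_s: 34.33
position: [0.5454, -0.007, 0.1719]
tool_rot: [[-0.085, 0.996, -0.0], [0.996, 0.085, 0.0], [0.0, -0.0, -1.0]]
ft_force: [-0.1, -0.1, 0.0]
grip_width: 0.0399
gripper_force: 0.0
```

```bash
python3 - <<'E'
from h import *
im,c=grab('wrist','v'); s=env.observe(); print(s['time_s'],s['position'])
cv2.imwrite('pics/vc.png',cv2.resize(im[0:330,240:500,::-1],None,fx=1.8,fy=1.8,interpolation=2))
hsv=cv2.cvtColor(im,cv2.COLOR_RGB2HSV)
for k,C in dict(blue=(.5151,.1035),red=(.5241,.0159),yellow=(.5333,-.0718)).items():
    print(k,'top if seated',proj(c,(*C,.052)),'if on key',proj(c,(*C,.067)))
    b=min(blobs(mask(im,k,s=90),300),key=lambda b:np.hypot(*(b[1]-proj(c,(*C,.04))))); print(b[:3])
E
```

```text
34.375 [ 0.54540085 -0.00697235  0.17190694]
blue top if seated [285.85640811  75.81740214] if on key [284.24115231  72.66987322]
(np.int32(2972), array([288.4,  80.8]), array([259,  48,  61,  67], dtype=int32))
red top if seated [290.07165376 193.39125928] if on key [288.82699556 196.88667322]
(np.int32(2606), array([291.6, 187. ]), array([264, 157,  58,  61], dtype=int32))
yellow top if seated [294.00292898 292.54708801] if on key [293.0699651  300.60188586]
(np.int32(2522), array([294.9, 280.9]), array([270, 250,  53,  63], dtype=int32))
```

View pics/vc.png

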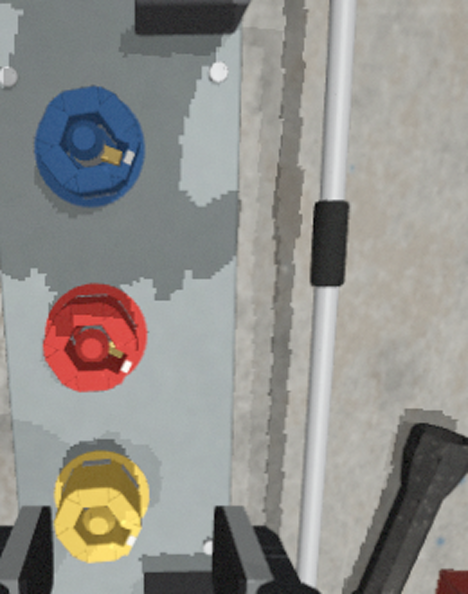

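The picture shows all three hubs seated, with the top faces at the seated projections and keys in the keyways. The bar's sleeve is at pixel (423,135). I'm fetching the bar at its known place.

Request:
{"op": "jog_arm", "data": {
  "hand": [0.04,0.04,0.04,0.04,0.04],
  "travel": [
    [0.037,0.0377,0],
    [0.037,0.0377,0],
    [0,0,-0.04],
    [0,0,-0.04],
    [0,0,0]
  ],
  "yaw": [0,0,0,0,0]
}}

```text
time_s: 35.0
position: [0.6179, 0.0686, 0.0894]
tool_rot: [[-0.087, 0.996, -0.006], [0.996, 0.087, 0.0], [0.001, -0.006, -1.0]]
ft_force: [0.6, -0.6, 0.6]
grip_width: 0.0402
gripper_force: 0.0
```

```bash
python3 - <<'E'
from h import *
im,c=grab('wrist','sl'); s=env.observe(); print(s['position'])
q=proj(c,(.6193,.068,.064)); print(q); u,v=q.round().astype(int)
g=im[v-40:v+40,u-40:u+40].max(2); 
for b in blobs((g<50).astype(np.uint8),100): print(b[0],b[1]+[u-40,v-40],b[2],plane(c,b[1]+[u-40,v-40],.064))
E
```

```text
[0.61929608 0.06836736 0.09181833]
[316.88417342 267.36348927]
684 [316.6 261.6] [28  9 24 59] [0.61882649 0.07147317 0.064     ]
```

Lined up (sleeve x 0.619). I'm descending and pinching.

Request:
{"op": "jog_arm", "data": {
  "hand": [0.04,0.04,0.04,0.04,0.04],
  "travel": [
    [0,0,-0.025],
    [0,0,-0.02],
    [0,0,-0.01],
    [0,0,-0.003],
    [0,0,0]
  ],
  "yaw": [0,0,0,0,0]
}}

```text
time_s: 35.67
position: [0.62, 0.0683, 0.0349]
tool_rot: [[-0.088, 0.996, 0.002], [0.996, 0.088, -0.0], [-0.0, 0.002, -1.0]]
ft_force: [0.2, -0.6, 0.6]
grip_width: 0.0402
gripper_force: 0.0
```

Request:
{"op": "jog_arm", "data": {
  "hand": [0.005,0.005,0.005,0.005,0.005],
  "travel": [
    [0,0,0],
    [0,0,0],
    [0,0,0],
    [0,0,0],
    [0,0,0]
  ],
  "yaw": [0,0,0,0,0],
  "grip_force": 25
}}

```text
time_s: 36.3
position: [0.62, 0.0683, 0.0346]
tool_rot: [[-0.088, 0.996, 0.002], [0.996, 0.088, -0.0], [-0.0, 0.002, -1.0]]
ft_force: [1.4, -0.3, 5.7]
grip_width: 0.0129
gripper_force: 24.6
```

Request:
{"op": "jog_arm", "data": {
  "hand": [0.005,0.005,0.005,0.005,0.005],
  "travel": [
    [-0.0075,-0.0007,0.01],
    [-0.0091,-0.0008,0.0078],
    [-0.0105,-0.0009,0.0055],
    [-0.0112,-0.001,0.0034],
    [-0.0117,-0.001,0.0011]
  ],
  "yaw": [0,0,0,0,0]
}}

```text
time_s: 36.92
position: [0.5718, 0.0635, 0.0635]
tool_rot: [[-0.088, 0.996, 0.008], [0.996, 0.088, -0.001], [-0.002, 0.007, -1.0]]
ft_force: [6.1, -1.1, 4.6]
grip_width: 0.0129
gripper_force: 25.3
```

Request:
{"op": "jog_arm", "data": {
  "hand": [0.005,0.005,0.005,0.005,0.005],
  "travel": [
    [-0.0116,-0.001,-0.0011],
    [-0.0113,-0.001,-0.0034],
    [-0.0105,-0.0009,-0.0055],
    [-0.0091,-0.0008,-0.0074],
    [0,0,0]
  ],
  "yaw": [0,0,0,0,0]
}}

```text
time_s: 37.55
position: [0.5259, 0.0598, 0.0433]
tool_rot: [[-0.088, 0.996, -0.002], [0.996, 0.088, -0.001], [-0.0, -0.002, -1.0]]
ft_force: [2.7, -6.3, -0.4]
grip_width: 0.0131
gripper_force: 25.2
```

Request:
{"op": "jog_arm", "data": {
  "hand": [0.005,0.005,0.005,0.005,0.005],
  "travel": [
    [-0.004,-0.0004,-0.0046],
    [-0.0035,-0.0003,-0.0045],
    [-0.001,0,-0.0015],
    [0,0,0],
    [0,0,0]
  ],
  "yaw": [0,0,0,0,0]
}}

```text
time_s: 38.17
position: [0.5203, 0.0594, 0.0354]
tool_rot: [[-0.088, 0.996, 0.006], [0.996, 0.088, -0.0], [-0.001, 0.006, -1.0]]
ft_force: [4.7, -3.0, 18.1]
grip_width: 0.013
gripper_force: 27.2
```

The pose matches the original shut grip (x 0.520, z 0.035). I'm releasing, rising and checking.

Request:
{"op": "jog_arm", "data": {
  "hand": [0.04,0.04,0.04,0.04,0.04],
  "travel": [
    [0,0,0.001],
    [0,0,0],
    [0,0,0],
    [0,0,0.04],
    [0,0,0.05]
  ],
  "yaw": [0,0,0,0,0]
}}

```text
time_s: 38.8
position: [0.5175, 0.0597, 0.1246]
tool_rot: [[-0.088, 0.996, -0.004], [0.996, 0.088, 0.001], [0.001, -0.004, -1.0]]
ft_force: [0.2, 0.7, 0.7]
grip_width: 0.0397
gripper_force: 0.0
```

Request:
{"op": "jog_arm", "data": {
  "hand": [0.04,0.04,0.04,0.04,0.04],
  "travel": [
    [0,0,0.05],
    [0.002,0,0.043],
    [0,0,0],
    [0,0,0],
    [0,0,0]
  ],
  "yaw": [0,0,0,0,0]
}}

```text
time_s: 39.42
position: [0.5199, 0.0596, 0.2163]
tool_rot: [[-0.088, 0.996, -0.003], [0.996, 0.088, 0.0], [0.001, -0.003, -1.0]]
ft_force: [0.7, 0.5, -0.5]
grip_width: 0.0401
gripper_force: 0.0
```

```bash
python3 - <<'E'
from h import *
im,c=grab('wrist','end'); s=env.observe(); print(s['time_s'],s['position'],s['ft_force'])
def sl(im,q):
    u,v=np.round(q).astype(int); g=im[v-30:v+30,u-25:u+25].max(2)
    b=max(blobs((g<50).astype(np.uint8),100),key=lambda b:b[0]); return b[0],b[1]+[u-25,v-30],b[2]
P=(.5195,.0595,.064); r=sl(im,proj(c,P)); print('sleeve',r,plane(c,r[1],.064))
M=np.load('c0.npy'); c0=dict(c,rotation=M[:,:3],position=M[:,3]); i0=cv2.imread('pics/w0.png')[...,::-1].copy(); r=sl(i0,proj(c0,P)); print('orig',r,plane(c0,r[1],.064))
t,ct=grab('top')
for k in HUE:
    for a,p,bb,_ in blobs(mask(t,k),30,700):
        if 150<p[0]<480 and 190<p[1]<290: print(k,a,p,plane(ct,p,.04).round(3))
E
```

```text
39.475 [0.51998129 0.05961486 0.2164299 ] [ 0.25380721 -0.48326643 -0.89154775]
sleeve (np.int32(391), array([313.7, 214. ]), array([18, 13, 15, 36], dtype=int32)) [0.5193064  0.05935953 0.064     ]
orig (np.int32(383), array([307.4, 213.5]), array([19, 13, 14, 36], dtype=int32)) [0.51949155 0.05941506 0.064     ]
yellow 34 [359.3 229.6] [ 0.549 -0.07   0.04 ]
yellow 160 [359.8 240.7] [ 0.519 -0.07   0.04 ]
```

The sleeve is back at (0.5193,0.0594), which is its original shut place and exactly over the row's midpoint (0.5196,0.0597). I'm handing in.

```bash
python3 -c "
from rig import env
print(env.close_job())"
```

```text
the job is handed in; nothing more can be done
None
```

The job is handed in at about 39 s: the yellow, red and blue hubs are seated on their own arbors, the keeper bar is shut past its detent, and I did not handle the mug, nuts, spanner or crayon.

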